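# Open the label clamp and hold the label holder pressed home

## Task

Turn the crank on top of the grey label shelf one full turn clockwise (seen from above) to its stop, which opens the metal lip on the shelf's front edge. Then take the blue label holder from its wooden stand by its tab, push it down into the slot behind the lip, white label to the front, until the sprung orange strip under it is pressed fully home, and finish while still holding it pressed there, so that I can fasten it. Do not disturb the other things on the bench.

Things in the scene. Friction and masses are not known exactly. Their poses are not given: they have to be found in the camera images.
- label_shelf: Grey low shelf fixed to the bench, 280 mm wide (its y), about 145 mm deep (its x), top 70 mm above the bench. Origin: centre of its underside; its x points away from its front edge (the front looks to -x), y left along the front, z up. Label slot on the front edge, left half; crank on top, right half. Turned by up to 0.25 rad.
- slot_mouth (a point): Centre of the slot's mouth with the lip open, 64 mm above the bench; axes as the shelf's. The slot runs 113 mm along the shelf's y between end cheeks and opens upward; both sides have sloping lead-ins that rise 7 mm above the mouth. The orange strip's top lies 34 mm below the mouth when up, 44 mm when fully down.
- lip_top (a point): Middle of the lip's upper inner edge, below its flare, 64 mm above the bench. The lip is a 4 mm aluminium plate that the crank moves to the front (shelf -x), 1 mm per rad: the slot is 2 mm wide with the crank at 0, 8.6 mm with it at its stop. The slot's back face stays.
- spring_strip (a joint): Sprung orange strip at the slot's bottom, m pressed down: 0 up, 0.010 at its lower stop. Spring 4 N at 0, 8 N at the stop; it pushes the holder up again if let go.
- crank (a joint): Crank angle, rad; grows clockwise seen from above; 0 to 6.6 (stops); starts at 0 to 0.25. It stays where it is left; about 2 N at the knob turns it.
- crank_axis (a point): Point on the crank's vertical axis at the height of the knob's middle, 112 mm above the bench.
- crank_grip (a point): Middle of the crank's upright black knob: 16 mm diameter, from 94 to 129 mm above the bench, 45 mm from the axis. It spins freely on the crank arm, so it can be carried round the circle without turning the gripper. At crank angle 0 it lies from the axis along the shelf's +x, away from the front edge.
- label_holder: Blue upright plate 6 mm thick (its x), 100 mm long (y), 70 mm high (z), white blank label on its -x face; over the middle of its top edge a tab 10 mm thick (x), 30 mm long (y), up to 98 mm above the origin. Origin: centre of its lower edge. 65 to 115 g. It goes upright into the slot, its axes as the shelf's.
- label_end (a point): Left end of the label holder: a point 50 mm along its +y from the origin, at the lower edge. With the label to the front it lies to the left along the shelf.
- stand: Fixed light wooden stand, 46 x 84 x 32 mm, with a 9 mm wide groove along its y in which the label holder stands loosely upright; groove floor 10 mm above the bench. Origin: centre of its underside. Farther to the right a tall black rod (0.86 m) stands upright in a fixed jig at about x 0.44, y -0.42 m from the robot: swing the arm in close past it.
- tape_roll: Bystander, to be left alone: roll of clear-brown tape lying flat, 107 mm across, 48 mm high; origin at the centre of its underside.
- steel_cup: Bystander, to be left alone: small turned steel cup, 38 mm across, 26 mm high; origin at the centre of its underside.
- screwdriver: Bystander, to be left alone: yellow-handled screwdriver lying down, 170 mm long; origin at the centre of its underside.
There are look-alikes about, which are no part of the job. There is more than one size of the label_holder; the job needs the smallest.

How it is judged:
On the way, in this order (a step that is already met when the one before it is completed fails the run):
1. the crank has been turned a full turn to about its stop, opening the lip, with the label holder still in its stand (value of joint crank above 6.15 rad and horizontal distance between label_holder and stand below 0.03 m), for 0.1 s.
2. the label holder's lower edge is in the slot behind the lip (x of label_holder in the frame of slot_mouth between -0.006 and 0.006 m and y of label_holder in the frame of slot_mouth between -0.012 and 0.012 m and z of label_holder in the frame of slot_mouth below -0.012 m), for 0.1 s.
At the end, for the whole second after the job is handed in: Crank at 6.1 rad or more; holder upright in the slot behind the lip, label to the front (within 6 mm across, 12 mm along, 0.12 rad, foot 38 mm or more below the mouth); strip pressed down 7 mm or more; fingers still on the holder with over 3 N, holder still (value of joint crank above 6.1 rad and value of joint spring_strip above 0.007 m and x of label_holder in the frame of slot_mouth between -0.006 and 0.006 m and y of label_holder in the frame of slot_mouth between -0.012 and 0.012 m and z of label_holder in the frame of slot_mouth between -0.05 and -0.038 m and angle between label_holder's own z axis and vertical below 0.12 rad and angle between the y axis of label_holder and the y axis of label_shelf, either way round below 0.12 rad and y of label_end in the frame of slot_mouth above 0.03 m and contact force between the fingers and label_holder above 3 N and linear speed of label_holder below 0.02 m/s); the arm keeps its last pose, push and grip.
It fails at once if a bystander is pushed more than 30 mm from its place (distance of any of tape_roll, steel_cup, screwdriver from where it was at the start of the episode above 0.03 m).
It also fails if it takes over 67 s, if anything falls off the work surface, if the arm or the gripper's body presses on something with over 40 N, if the wrist force passes 120 N, or if a joint passes its speed limit or range.

## Robot

A 6-joint arm with a two-finger parallel gripper is mounted at the origin on the work surface; the furniture and walls round the work are solid. World frame = base frame: x ahead of the robot, y to its left, z up, the work surface at z = 0. Lengths are in m, angles in rad, forces in N, time in s.
With the tool pointing down it reaches from about 0.4 to 0.925 m from the base axis. Payload 3.4 kg.
Tool frame: the origin (TCP) lies at the very end of the fingers, on their centre line; the grasp point (between the pads) lies 19 mm behind it (grip_depth is the distance from the TCP to the grasp point, in m); z points along the fingers, y is the direction in which the jaws open and shut (so a half turn about z gives the same grasp; the last joint's range is limited). The gripper opens to 85 mm and grips with 20 to 120 N. Pads are 22 mm wide; open, the fingers measure 114 mm over their backs; the gripper's body (76 mm by 85 mm) begins 54 mm behind the grasp point. The pads swing forward as they close: fully open they stand 13 mm farther back than shut.
Start: joints at [-1.204, 0.307, 1.506, -0, 1.328, -0.073], TCP at [0.245, -0.52, 0.231] pointing down, gripper open.
Joint ranges: [-3.12, 3.12], [-1.05, 2.28], [0.14, 2.33], [-1.42, 4.57], [0.1, 2.73], [-2.68, 2.68]. Speed limits (rad/s): [2.57, 2.57, 3.14, 3.14, 3.14, 3.14].

## Interface

Orientations are given as a 3x3 rotation matrix whose columns are the frame's x, y, z axes.
In Python, from plant import get_state, read_camera, camera_params, hand_in, grip_depth gives the robot as it stands.
- The arm moves only by the tool servo_tool, never from a script. Its argument "targets" is a list of rows, each a list of 3 entries, a list of its own where there are three numbers: the closure, from -1 (fully open) to 1 (shut), then the shift along the tool's x, y, z each as a share of 0.25 m, from -1 to 1, then the turn about the tool's z as a share of 30 degrees, from -1 to 1. In form: [[jaw, [x, y, z], yaw], ...]. A call has 1 to 8 rows; each row is the pose to reach, as a shift and turn from the pose commanded when the call began, along the tool's axes at that moment; what a row does not reach only later rows make up. A row lasts 1/12 s, in which the tool goes at most 41.7 mm and 7.16 degrees, less where a joint would pass 70% of its speed; a pose out of reach is approached as far as the arm can. A call with a number of a shift or a turn outside -1 to 1 is refused whole. A call with a gripper value outside its range is refused whole. The fingers move at their own pace and stop on an object; "squeeze" is the grip in N (left out, the last holds). Time passes only in rows, so rows that repeat a pose let the fingers close. It gives the time, the measured TCP pose, the force and the opening at its end, in the units of the state.
- get_state(): the state, without advancing time (a new reading comes with each control period).
- read_camera(name): name is "scene" or "top" or "wrist"; returns (picture, depth): 400x640x3 uint8, red, green, blue; 400x640 float32, m along the optical axis (not along the pixel's ray), 0 where there is no reading.
- camera_params(name): a dict with "intrinsics" (3x3 intrinsics, pixels), "xyz" and "rotation" of the camera in the world. Camera axes: x right, y down, z forward; pixel columns grow to the right and rows downward; lengths in m; the calibration is good to about 2 mm. The wrist camera is an equidistant fisheye: a pixel r from the principal point sees the ray r / f radians off the axis. A picture is of the moment at which its call begins: read the wrist's pose just before it. camera_params takes no time and is no camera call; for the wrist camera it gives the pose at the moment of the call.
- hand_in(): hands the job in, once; it reports no verdict.
The state is a dict: "time": time; "joint_positions": joint angles; "joint_velocities": joint speeds; "joint_torque": joint torques, N m; "tcp_pos": TCP position; "tool_rot": TCP orientation; "contact_force": force on the tool from outside, world axes, zero at the start; "torque": the same for the moment, N m; "grip_width": finger opening in m.
Only numpy, scipy, OpenCV 4.12 (cv2) and the standard library are available. Lean on these libraries where they do the work, as an engineer would, in place of code of your own. Each camera call takes 0.05 s, during which the arm holds its last target.

## Working session

There is one attempt and no reset: what is moved stays moved. The work goes in short steps, Python scripts to look and compute and a tool call to move; the robot and the scene stay as the last step left them, time stands still between calls to the robot, and variables do not carry over. Pictures are saved under pics/ and viewed, and the job is handed in when it is done.

Besides the shell and the picture viewer there is one more tool, called after ">>>" as name(argument=value, ...) on one line, values as JSON. servo_tool: Moves the arm, as the interface text tells. Shift numbers are shares of 0.25 m and turn numbers shares of 30 degrees, none past 1 either way. Its arguments: {"type":"object","properties":{"targets":{"type":"array","items":{"type":"array"}},"squeeze":{"type":"number"}},"required":["targets"]}

```bash
ls; mkdir -p pics; python3 - <<'E'
from plant import *
import cv2,numpy as np
s=get_state();print(s)
for n in ("scene","top"):
    im,d=read_camera(n);np.savez(f"{n}0.npz",im=im,d=d,**camera_params(n));cv2.imwrite(f"pics/{n}0.png",im[:,:,::-1]);print(camera_params(n))
print(grip_depth)
E
```

```text
pics
{'time': 0.0, 'joint_positions': array([-1.20348107e+00,  3.07613923e-01,  1.50767883e+00,  1.79167443e-05,
        1.32838315e+00, -7.35017231e-02]), 'joint_velocities': array([ 0.00229334,  0.00133996, -0.00104929,  0.00138405,  0.000374  ,
        0.00076909]), 'joint_torque': array([-2.63766226e-03, -4.57547665e+01, -2.51916236e+01, -3.36011235e-04,
        1.34006585e-02,  1.25672145e-05]), 'tcp_pos': array([ 0.24507327, -0.51939128,  0.23035554]), 'tool_rot': array([[ 9.04405284e-01,  4.26673817e-01, -7.31884347e-04],
       [ 4.26674411e-01, -9.04403197e-01,  1.95052959e-03],
       [ 1.70321361e-04, -2.07634559e-03, -9.99997830e-01]]), 'contact_force': array([ 0.23258188,  0.11647016, -0.53169539]), 'torque': array([-0.00399803,  0.00448018,  0.06369793]), 'grip_width': 0.08592086141117375}
{'intrinsics': array([[454.08285981,   0.        , 325.91969152],
       [  0.        , 454.08285981, 195.96230455],
       [  0.        ,   0.        ,   1.        ]]), 'xyz': array([-0.07925871,  0.67458113,  0.97177405]), 'rotation': array([[-0.71229134, -0.51256599,  0.47949677],
       [-0.70187899,  0.51760228, -0.48934013],
       [ 0.00263049, -0.68510145, -0.72844292]])}
{'intrinsics': array([[441.92517584,   0.        , 314.20422641],
       [  0.        , 441.92517584, 207.3023334 ],
       [  0.        ,   0.        ,   1.        ]]), 'xyz': array([0.33718627, 0.08352623, 1.18592668]), 'rotation': array([[-2.65742561e-04, -9.90599296e-01,  1.36795338e-01],
       [-9.99911381e-01, -1.55754529e-03, -1.32213736e-02],
       [ 1.33101483e-02, -1.36786729e-01, -9.90511096e-01]])}
0.0187
```

View pics/scene0.png

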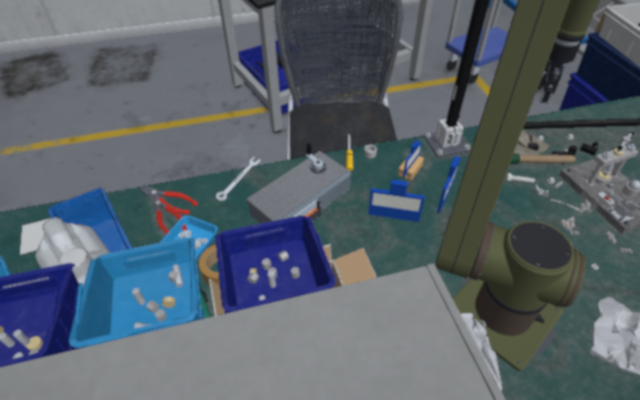

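View pics/top0.png

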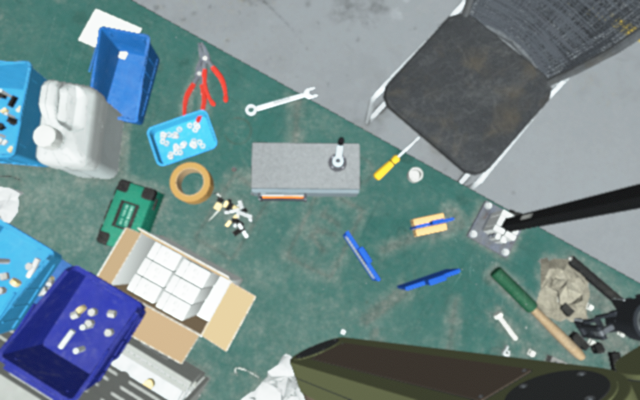

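```bash
cat > h.py <<'E'
import numpy as np,cv2
def load(n): return np.load(n+'.npz')
def pts(z):
    K=z['intrinsics'];d=z['d'];v,u=np.mgrid[0:400,0:640]
    c=np.stack([(u-K[0,2])/K[0,0]*d,(v-K[1,2])/K[1,1]*d,d],-1)
    return c@z['rotation'].T+z['xyz']
def proj(z,p):
    K=z['intrinsics'];c=(np.asarray(p)-z['xyz'])@z['rotation']
    return c[...,:2]/c[...,2:]*K[0,0]+[K[0,2],K[1,2]]
def crop(im,x0,y0,w,h,s,f): cv2.imwrite(f,cv2.resize(im[y0:y0+h,x0:x0+w,::-1],None,fx=s,fy=s,interpolation=cv2.INTER_CUBIC))
E
python3 - <<'E'
from h import *
z=load('top0');crop(z['im'],240,130,230,170,3.4,'pics/top0c.png')
P=pts(z)
for n,(u,v) in dict(shelf=(300,160),bench=(300,230),knob=(339,142),stand=(422,232),hold=(432,221),tall1=(361,255),tall2=(430,279),cup=(416,174)).items(): print(n,P[v,u])
z=load('scene0');crop(z['im'],240,120,240,120,3.3,'pics/scene0c.png')
E
```

```text
shelf [0.61396795 0.1052783  0.07314754]
bench [ 0.43936661  0.10592718 -0.0008218 ]
knob [0.64715806 0.0078888  0.12456724]
stand [ 0.43163526 -0.21502868  0.03109199]
hold [ 0.45225411 -0.22014811  0.11013792]
tall1 [ 0.36841246 -0.04124219  0.13578978]
tall2 [ 0.31233952 -0.20180608  0.14060431]
cup [ 0.59219766 -0.21014605  0.00711385]
```

View pics/top0c.png

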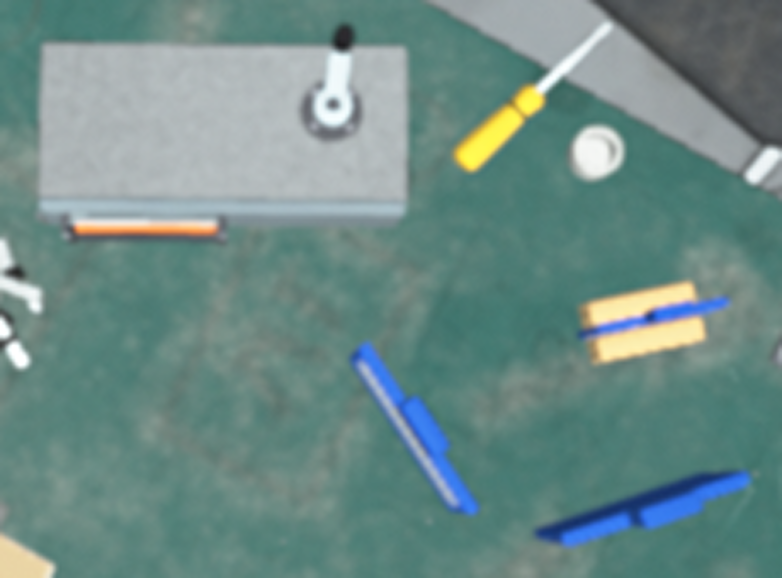

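View pics/scene0c.png

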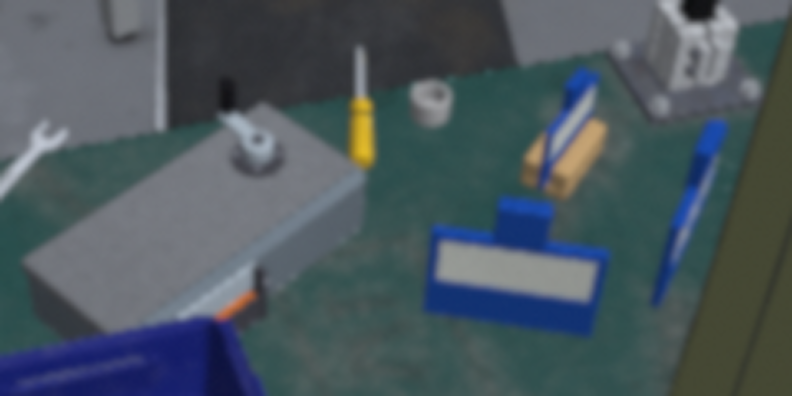

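```bash
cat > m.py <<'E'
from h import *
import sys
z=load('top0');P=pts(z);im=z['im'].astype(int);hsv=cv2.cvtColor(z['im'],cv2.COLOR_RGB2HSV)
m=(abs(P[...,2]-0.072)<.006);m[:130]=0;m[210:]=0;m[:,:240]=0;m[:,370:]=0
q=P[m][:,:2].astype(np.float32);r=cv2.minAreaRect(q);print('shelf top',r,m.sum(),np.median(P[m][:,2]))
m=(P[...,2]>.082)&(P[...,2]<.2);m[:130]=0;m[210:]=0;m[:,:240]=0;m[:,370:]=0
for v,u in np.argwhere(m): print(u,v,P[v,u].round(4),z['im'][v,u])
E
python3 m.py | head -80
python3 - <<'E'
from h import *
z=load('top0');P=pts(z);hsv=cv2.cvtColor(z['im'],cv2.COLOR_RGB2HSV)
m=(hsv[...,0]>100)&(hsv[...,0]<130)&(hsv[...,1]>150);m[:205]=0;m[240:]=0;m[:,:400]=0;m[:,:405]=0;m[:,470:]=0
for lo,hi in((.03,.06),(.06,.09),(.09,.15)):
    q=P[m&(P[...,2]>lo)&(P[...,2]<hi)];print(len(q),q.mean(0),q.min(0),q.max(0))
m2=(hsv[...,0]>8)&(hsv[...,0]<25)&(hsv[...,1]>70);m2[:205]=0;m2[240:]=0;m2[:,:405]=0;m2[:,460:]=0
m2&=abs(P[...,2]-.032)<.012
print(cv2.minAreaRect(P[m2|(m&(P[...,2]<.04))][:,:2].astype(np.float32)),m2.sum(),np.median(P[m2],0))
q=P[m][:,:2];c=q.mean(0);w,V=np.linalg.eigh(np.cov((q-c).T));print(V)
E
```

```text
shelf top ((0.5917143821716309, 0.09122594445943832), (0.13894805312156677, 0.27969077229499817), 0.250362753868103) 4873 0.06999292472819585
340 137 [0.6592 0.0055 0.1269] [58 83 79]
341 137 [0.6592 0.003  0.1269] [55 77 74]
342 137 [6.590e-01 6.000e-04 1.279e-01] [58 84 80]
339 138 [0.6555 0.0083 0.131 ] [56 77 74]
340 138 [0.6563 0.0056 0.1283] [46 55 55]
341 138 [0.6571 0.0029 0.1255] [43 48 49]
342 138 [0.6556 0.0008 0.1307] [46 56 57]
343 138 [ 0.6561 -0.0018  0.1291] [57 82 79]
339 139 [0.6538 0.0081 0.1279] [45 57 58]
340 139 [0.6538 0.0056 0.1282] [43 43 46]
341 139 [0.6528 0.0034 0.1315] [45 43 47]
342 139 [6.543e-01 5.000e-04 1.265e-01] [43 46 49]
343 139 [ 0.6546 -0.002   0.1255] [52 67 67]
344 139 [ 0.6547 -0.0045  0.1252] [ 68 101  96]
338 140 [0.6526 0.0103 0.1235] [53 74 71]
339 140 [0.6495 0.0085 0.1339] [41 46 48]
340 140 [0.6512 0.0056 0.1283] [43 42 46]
341 140 [0.6515 0.0031 0.1273] [44 42 46]
342 140 [0.6512 0.0007 0.1283] [44 44 49]
343 140 [ 0.6521 -0.002   0.1254] [50 64 63]
344 140 [ 0.6505 -0.0041  0.1306] [64 96 91]
338 141 [0.6509 0.0101 0.1206] [46 63 62
[... 2138 characters left out ...]
.0903] [241 249 251]
340 148 [0.6402 0.0033 0.0947] [240 249 251]
341 148 [0.6401 0.0008 0.0952] [238 248 250]
342 148 [ 0.6412 -0.002   0.0911] [225 235 239]
337 149 [0.6383 0.0108 0.0919] [233 243 246]
338 149 [0.6391 0.0081 0.0892] [240 249 250]
339 149 [0.6375 0.0059 0.095 ] [240 248 250]
340 149 [0.6379 0.0033 0.0934] [240 249 250]
341 149 [0.6369 0.001  0.0972] [237 247 249]
342 149 [ 0.6387 -0.002   0.0906] [223 234 237]Exception ignored on flushing sys.stdout:
BrokenPipeError: [Errno 32] Broken pipe
<stdin>:5: RuntimeWarning: Mean of empty slice.
  ret = um.true_divide(
Traceback (most recent call last):
ValueError: zero-size array to reduction operation minimum which has no identity
```

```bash
python3 - <<'E'
from h import *
z=load('top0');P=pts(z);hsv=cv2.cvtColor(z['im'],cv2.COLOR_RGB2HSV)
m=(hsv[...,0]>100)&(hsv[...,0]<130)&(hsv[...,1]>150);m[:205]=0;m[240:]=0;m[:,:405]=0;m[:,465:]=0
q=P[m];print(m.sum(),np.percentile(q,[0,10,50,90,100],axis=0))
m=m&(P[...,2]>.04)
for u in range(408,462,3):
    vs=np.where(m[:,u])[0]
    if len(vs): print(u,vs,P[vs,u].round(3).tolist())
q=P[m][:,:2];c=q.mean(0);w,V=np.linalg.eigh(np.cov((q-c).T));print(c,V)
m2=(hsv[...,0]>8)&(hsv[...,0]<25)&(hsv[...,1]>50);m2[:205]=0;m2[240:]=0;m2[:,:405]=0;m2[:,460:]=0
m2&=abs(P[...,2]-.032)<.006
print(cv2.minAreaRect(P[m2][:,:2].astype(np.float32)),m2.sum(),np.median(P[m2],0))
# hub
v,u=np.mgrid[150:172,325:352]
q=P[150:172,325:352]; b=(q[...,2]>.076); print(np.median(q[b],0),proj(z,[.652,.003,.112]))
# shelf edges
for vv in (150,160,170,180,185,188,190,192,194,196,198,200,202): print(vv,[P[vv,uu].round(3).tolist() for uu in (255,280,300)],z['im'][vv,280])
E
```

```text
78 [[ 0.44001817 -0.28217599  0.01607907]
 [ 0.44334321 -0.27327844  0.07787057]
 [ 0.45216945 -0.23439683  0.08328223]
 [ 0.46047161 -0.19931871  0.10974424]
 [ 0.46327027 -0.18706522  0.11158681]]
417 [226] [[0.443, -0.191, 0.078]]
420 [226] [[0.443, -0.197, 0.081]]
423 [225] [[0.446, -0.206, 0.077]]
426 [224] [[0.448, -0.213, 0.08]]
429 [224] [[0.448, -0.222, 0.076]]
432 [222 223] [[0.45, -0.221, 0.107], [0.448, -0.222, 0.103]]
435 [221 222 223] [[0.452, -0.228, 0.108], [0.45, -0.227, 0.112], [0.447, -0.227, 0.11]]
438 [220 221 222] [[0.455, -0.236, 0.108], [0.453, -0.236, 0.108], [0.45, -0.235, 0.109]]
441 [220 221 222] [[0.455, -0.242, 0.111], [0.453, -0.243, 0.108], [0.45, -0.242, 0.11]]
444 [220 221] [[0.455, -0.25, 0.111], [0.453, -0.251, 0.106]]
447 [219 220 221] [[0.46, -0.266, 0.083], [0.458, -0.268, 0.078], [0.455, -0.266, 0.082]]
450 [218 219 220] [[0.463, -0.275, 0.079], [0.461, -0.275, 0.079], [0.458, -0.274, 0.081]]
453 [218] [[0.463, -0.282, 0.08]]
[ 0.45215726 -0.23706818] [[-0.97645438 -0.21572398]
 [-0.21572398  0.97645438]]
((0.4525465965270996, -0.23597149550914
[... 612 characters left out ...]
8 [[0.54, 0.22, 0.074], [0.541, 0.156, 0.072], [0.541, 0.105, 0.069]] [153 167 172]
190 [[0.537, 0.221, 0.065], [0.536, 0.156, 0.068], [0.536, 0.105, 0.071]] [167 187 196]
192 [[0.532, 0.221, 0.062], [0.533, 0.157, 0.059], [0.532, 0.105, 0.064]] [153 172 179]
194 [[0.533, 0.225, 0.027], [0.526, 0.156, 0.066], [0.526, 0.105, 0.068]] [190 199 201]
196 [[0.531, 0.228, 0.005], [0.528, 0.159, 0.026], [0.526, 0.106, 0.038]] [252 209 166]
198 [[0.527, 0.229, -0.002], [0.522, 0.159, 0.03], [0.523, 0.106, 0.024]] [182 110  75]
200 [[0.521, 0.228, -0.002], [0.519, 0.16, 0.014], [0.519, 0.106, 0.015]] [ 81  99 102]
202 [[0.515, 0.228, -0.001], [0.515, 0.16, 0.002], [0.516, 0.106, -0.005]] [ 89 129 120]
```

```bash
cat > r.py <<'E'
from plant import *
import numpy as np
def st():
    s=get_state();R=s['tool_rot'];print('t%.2f'%s['time'],s['tcp_pos'].round(4),'yaw %.2f'%np.degrees(np.arctan2(R[1,0],R[0,0])),'tilt',R[:,2].round(4),'F',s['contact_force'].round(1),'w %.4f'%s['grip_width'],'j',s['joint_positions'].round(2));return s
def rows(wps,base=None,R=None):
    s=st();R=s['tool_rot'] if R is None else R;b=s['tcp_pos'] if base is None else np.array(base)
    for w in wps: print(w,((np.array(w)-b)@R/.25).round(3).tolist())
E
python3 -c "
from r import *
rows([(.18,-.40,.23),(.30,-.31,.23),(.39,-.19,.23),(.45,-.05,.23)])"
```

```text
t0.10 [ 0.2451 -0.5195  0.2305] yaw 25.25 tilt [-7.0e-04  1.7e-03 -1.0e+00] F [-0.1 -0.3 -1.3] w 0.0853 j [-1.2   0.31  1.51 -0.    1.33 -0.07]
(0.18, -0.4, 0.23) [-0.032, -0.543, 0.003]
(0.3, -0.31, 0.23) [0.556, -0.664, 0.003]
(0.39, -0.19, 0.23) [1.087, -0.945, 0.004]
(0.45, -0.05, 0.23) [1.543, -1.349, 0.005]
```

>>> servo_tool(targets=[[-1, [-0.01, -0.15, 0], -0.2], [-1, [-0.02, -0.3, 0], -0.4], [-1, [-0.03, -0.45, 0], -0.6], [-1, [-0.03, -0.55, 0], -0.8], [-1, [0.12, -0.58, 0], -1], [-1, [0.27, -0.61, 0], -1], [-1, [0.41, -0.63, 0], -1], [-1, [0.55, -0.66, 0], -1]])

```text
time: 0.77
tcp_pos: [0.2999, -0.3112, 0.2314]
tool_rot: [[0.571, 0.821, 0.0], [0.821, -0.571, -0.0], [-0.0, 0.001, -1.0]]
contact_force: [-0.1, -1.1, -0.6]
grip_width: 0.0855
```

```bash
python3 -c "
from r import *
rows([(.30,-.31,.23),(.39,-.19,.23),(.45,-.05,.23),(.55,0,.23),(.60,0,.26),(.652,.003,.23)])"
```

```text
t0.77 [ 0.2999 -0.3112  0.2314] yaw 55.16 tilt [ 4.e-04 -4.e-04 -1.e+00] F [-0.1 -1.1 -0.6] w 0.0855 j [-0.9   0.1   1.78  0.    1.26 -0.29]
(0.3, -0.31, 0.23) [0.004, -0.003, 0.005]
(0.39, -0.19, 0.23) [0.604, 0.019, 0.005]
(0.45, -0.05, 0.23) [1.201, -0.104, 0.005]
(0.55, 0, 0.23) [1.593, 0.11, 0.005]
(0.6, 0, 0.26) [1.707, 0.274, -0.115]
(0.652, 0.003, 0.23) [1.836, 0.438, 0.005]
```

>>> servo_tool(targets=[[-1, [0.15, 0, 0], -0.2], [-1, [0.3, 0.01, 0], -0.4], [-1, [0.45, 0.02, 0], -0.6], [-1, [0.6, 0.02, 0], -0.8], [-1, [0.75, 0, 0], -1], [-1, [0.9, -0.04, 0], -1], [-1, [1, -0.05, 0], -1], [-1, [1, -0.05, 0], -1]])

```text
time: 1.43
tcp_pos: [0.4329, -0.0956, 0.2311]
tool_rot: [[0.078, 0.997, 0.001], [0.997, -0.078, 0.002], [0.002, 0.0, -1.0]]
contact_force: [0.7, 0.3, 0.0]
grip_width: 0.0855
```

```bash
python3 -c "
from r import *
rows([(.45,-.05,.26),(.56,0,.28),(.60,.01,.28)])"
```

```text
t1.43 [ 0.4329 -0.0956  0.2311] yaw 85.53 tilt [ 7.0e-04  2.4e-03 -1.0e+00] F [0.7 0.3 0. ] w 0.0855 j [-0.31  0.12  1.76  0.    1.26 -0.24]
(0.45, -0.05, 0.26) [0.187, 0.054, -0.115]
(0.56, 0, 0.28) [0.421, 0.477, -0.195]
(0.6, 0.01, 0.28) [0.474, 0.633, -0.194]
```

>>> servo_tool(targets=[[-1, [0.1, 0.05, -0.06], -0.15], [-1, [0.2, 0.15, -0.12], -0.15], [-1, [0.3, 0.27, -0.18], -0.15], [-1, [0.4, 0.4, -0.2], -0.15], [-1, [0.45, 0.5, -0.2], -0.15], [-1, [0.5, 0.58, -0.2], -0.15], [-1, [0.5, 0.58, -0.2], -0.15]])

```text
time: 2.02
tcp_pos: [0.5904, 0.0143, 0.2805]
tool_rot: [[0.002, 1.0, 0.002], [1.0, -0.002, 0.001], [0.001, 0.002, -1.0]]
contact_force: [0.4, -0.1, -0.3]
grip_width: 0.0852
```

```bash
python3 - <<'E'
from r import *
import cv2
st();c=camera_params('wrist');im,d=read_camera('wrist');np.savez('w1.npz',im=im,d=d,**c);cv2.imwrite('pics/w1.png',im[:,:,::-1]);print(c)
E
```

```text
t2.02 [0.5904 0.0143 0.2805] yaw 89.86 tilt [ 2.3e-03  7.0e-04 -1.0e+00] F [ 0.4 -0.1 -0.3] w 0.0852 j [-0.05  0.3   1.4   0.    1.45 -0.05]
{'intrinsics': array([[309.70691629,   0.        , 322.64311861],
       [  0.        , 309.70691629, 200.71811345],
       [  0.        ,   0.        ,   1.        ]]), 'xyz': array([0.59070671, 0.08653583, 0.42248816]), 'rotation': array([[ 0.99999461, -0.00288861,  0.00156304],
       [-0.0023241 , -0.9586174 , -0.28468803],
       [ 0.00232071,  0.28468286, -0.95861895]])}
```

View pics/w1.png

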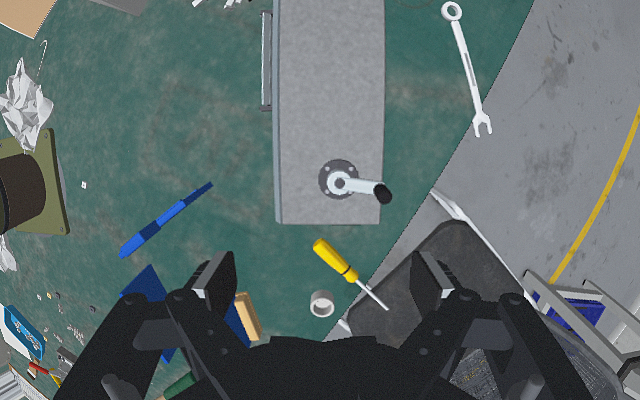

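```bash
cat >> h.py <<'E'
def wray(z,u,v):
    K=z['intrinsics'];x=(np.asarray(u,float)-K[0,2])/K[0,0];y=(np.asarray(v,float)-K[1,2])/K[0,0];t=np.hypot(x,y)
    s=np.where(t>0,np.sin(t)/np.maximum(t,1e-9),1)
    return np.stack([x*s,y*s,np.cos(t)],-1)@z['rotation'].T
def wz(z,u,v,h):
    r=wray(z,u,v);return z['xyz']+r*((h-z['xyz'][2])/r[...,2])[...,None]
def wpts(z):
    v,u=np.mgrid[0:400,0:640];r=wray(z,u,v);c=r@z['rotation'][:,2];return z['xyz']+r*(z['d']/c)[...,None]
def wproj(z,p):
    K=z['intrinsics'];c=(np.asarray(p)-z['xyz'])@z['rotation'];t=np.arctan2(np.hypot(c[...,0],c[...,1]),c[...,2]);n=np.hypot(c[...,0],c[...,1])
    return np.stack([K[0,2]+K[0,0]*t*c[...,0]/n,K[1,2]+K[0,0]*t*c[...,1]/n],-1)
E
python3 - <<'E'
from h import *
z=load('w1');crop(z['im'],250,130,160,120,5,'pics/w1c.png');P=wpts(z)
for n,u,v in [('knob',383,194),('hub',340,183),('flange',330,165),('shelf',320,100),('holder',165,225)]: print(n,P[v,u])
m=(P[...,2]>.11)&(P[...,2]<.14);m[:170]=0;m[210:]=0;m[:,:360]=0;m[:,400:]=0
q=P[m];print(m.sum(),np.percentile(q,[0,5,50,95,100],axis=0))
m=m&(P[...,2]>.125);print(P[m].mean(0),P[m].min(0),P[m].max(0))
E
```

```text
knob [0.65131887 0.0061194  0.12881069]
hub [0.61017348 0.00924256 0.09469504]
flange [0.59970698 0.02586165 0.07608318]
shelf [0.58859232 0.09945466 0.06918281]
holder [ 0.33806048 -0.07915748 -0.00099763]
231 [[ 0.64552828 -0.00543689  0.11098205]
 [ 0.64650895 -0.00264329  0.11366496]
 [ 0.65188036  0.00436731  0.12748104]
 [ 0.65874223  0.00973317  0.12937892]
 [ 0.66066407  0.01023972  0.13018716]]
[0.65322854 0.00305325 0.12796972] [ 0.6466399  -0.00543689  0.12515259] [0.66024689 0.0097914  0.13018716]
```

View pics/w1c.png

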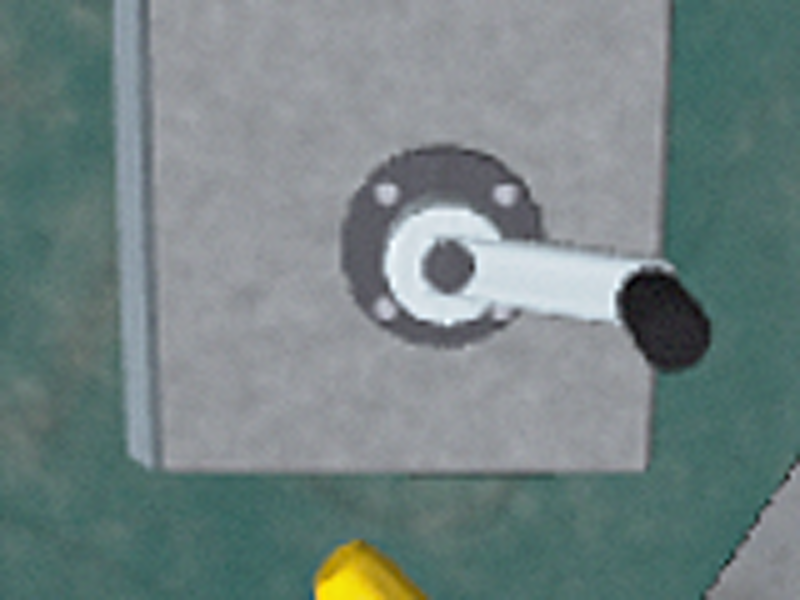

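```bash
python3 - <<'E'
from h import *
z=load('w1')
print('cap',wz(z,339.6,183.,.0947),'flange',wz(z,338.4,179.2,.076))
print('knobtop',wz(z,383.5,194.6,.129),wz(z,250+672/5,130+325/5,.129))
E
python3 -c "
from r import *
rows([(.6525,.003,.23),(.6525,.003,.15),(.6525,.003,.1)])"
```

```text
cap [0.60973704 0.00924403 0.0947    ] flange [0.60939479 0.0093149  0.076     ]
knobtop [0.65182269 0.00555148 0.129     ] [0.6527654  0.00513752 0.129     ]
t2.07 [0.5878 0.0132 0.2802] yaw 89.84 tilt [-9.e-04 -2.e-04 -1.e+00] F [ 0.3 -0.1 -0.6] w 0.0854 j [-0.05  0.29  1.4  -0.    1.45 -0.05]
(0.6525, 0.003, 0.23) [-0.04, 0.259, 0.201]
(0.6525, 0.003, 0.15) [-0.04, 0.259, 0.521]
(0.6525, 0.003, 0.1) [-0.04, 0.26, 0.721]
```

>>> servo_tool(targets=[[0, [-0.02, 0.12, 0.06], -0.005], [0.2, [-0.037, 0.22, 0.12], -0.005], [0.2, [-0.037, 0.262, 0.2], -0.005], [0.2, [-0.037, 0.262, 0.36], -0.005], [0.2, [-0.037, 0.262, 0.5], -0.005], [0.2, [-0.037, 0.262, 0.5], -0.005]])

```text
time: 2.57
tcp_pos: [0.6447, 0.0023, 0.1483]
tool_rot: [[0.003, 1.0, -0.017], [1.0, -0.003, 0.0], [0.0, -0.017, -1.0]]
contact_force: [-1.2, -0.1, -1.5]
grip_width: 0.0342
```

```bash
python3 - <<'E'
from r import *
import cv2
s=st();c=camera_params('wrist');im,d=read_camera('wrist');np.savez('w2.npz',im=im,d=d,**c)
from h import *
z=load('w2');crop(z['im'],200,140,260,190,3,'pics/w2.png')
print(wproj(z,s['tcp_pos']))
E
```

```text
t2.57 [0.6447 0.0023 0.1483] yaw 89.84 tilt [-1.670e-02  4.000e-04 -9.999e-01] F [-1.2 -0.1 -1.5] w 0.0342 j [-0.06  0.48  1.45 -0.    1.23 -0.06]
[321.76618584 257.13739888]
```

View pics/w2.png

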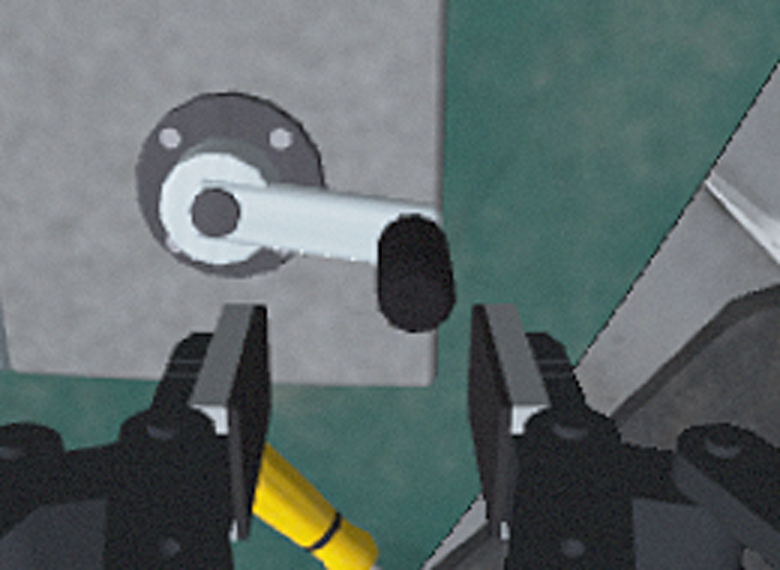

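>>> servo_tool(targets=[[0.2, [0, 0, 0], 0], [0.2, [0, 0, 0], 0], [0.2, [0, 0, 0], 0]])

```text
time: 2.87
tcp_pos: [0.6535, 0.003, 0.1595]
tool_rot: [[0.002, 1.0, 0.005], [1.0, -0.002, -0.0], [-0.0, 0.005, -1.0]]
contact_force: [-0.5, -0.2, -0.7]
grip_width: 0.034
```

```bash
cat > look.py <<'E'
import sys
from r import *
from h import *
n=sys.argv[1];a=[int(x) for x in sys.argv[2:6]];f=float(sys.argv[6])
s=st();c=camera_params('wrist');im,d=read_camera('wrist');np.savez(n+'.npz',im=im,d=d,**c)
z=load(n);crop(z['im'],*a,f,f'pics/{n}.png')
print('tcp px',wproj(z,s['tcp_pos']))
E
python3 look.py w3 200 140 260 190 3;python3 - <<'E'
from h import *
z=load('w3');P=wpts(z)
m=(P[...,2]>.124)&(P[...,2]<.135);m[:170]=0;m[245:]=0;m[:,:290]=0;m[:,352:]=0
m&=z['im'].max(-1)<70
print(m.sum(),P[m].mean(0),P[m].min(0),P[m].max(0))
E
```

```text
t2.87 [0.6535 0.003  0.1595] yaw 89.89 tilt [ 5.4e-03 -4.0e-04 -1.0e+00] F [-0.5 -0.2 -0.7] w 0.0340 j [-0.06  0.47  1.43 -0.    1.23 -0.06]
tcp px [321.79580735 257.10212475]
442 [0.6540124  0.00402875 0.12755406] [ 0.64691121 -0.00338409  0.12400772] [0.66112088 0.01076865 0.12990609]
```

View pics/w3.png

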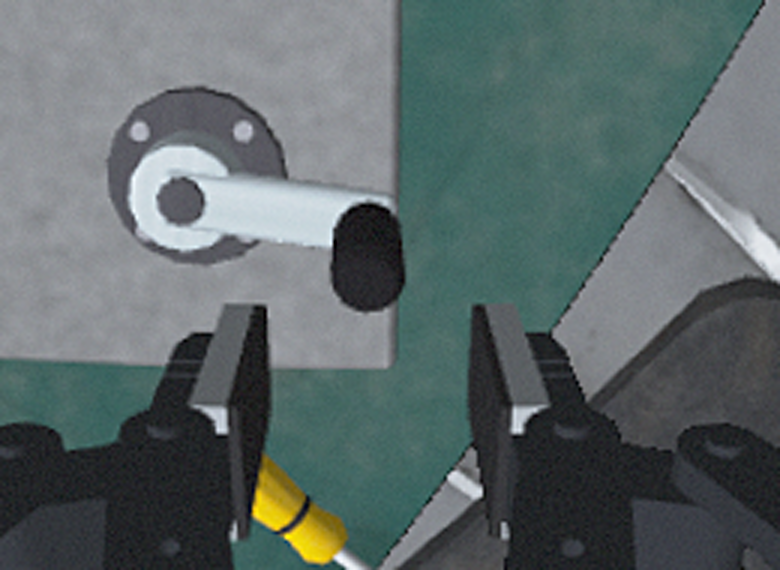

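>>> servo_tool(targets=[[0.2, [0, 0.002, 0.11], 0], [0.2, [0, 0.002, 0.2], 0], [0.2, [0, 0.002, 0.22], 0], [0.2, [0, 0.002, 0.22], 0], [0.2, [0, 0.002, 0.22], 0]])

```text
time: 3.33
tcp_pos: [0.653, 0.0035, 0.1026]
tool_rot: [[0.002, 1.0, 0.002], [1.0, -0.002, -0.0], [-0.0, 0.002, -1.0]]
contact_force: [-1.0, -0.6, 0.4]
grip_width: 0.0342
```

```bash
python3 look.py w4 200 140 260 190 3
```

```text
t3.33 [0.653  0.0035 0.1026] yaw 89.91 tilt [ 1.6e-03 -1.0e-04 -1.0e+00] F [-1.  -0.6  0.4] w 0.0342 j [-0.06  0.52  1.5  -0.    1.12 -0.06]
tcp px [321.7763443  257.16677453]
```

View pics/w4.png

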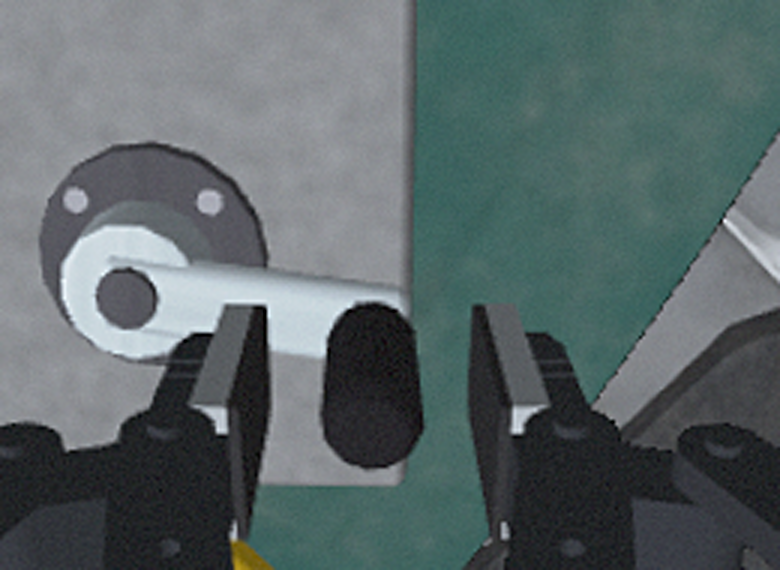

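>>> servo_tool(targets=[[1, [0, 0, 0], 0], [1, [0, 0, 0], 0], [1, [0, 0, 0], 0], [1, [0, 0, 0], 0], [1, [0, 0, 0], 0]], squeeze=30)

```text
time: 3.8
tcp_pos: [0.6536, 0.0034, 0.1031]
tool_rot: [[0.002, 1.0, 0.003], [1.0, -0.002, -0.0], [-0.0, 0.003, -1.0]]
contact_force: [-0.0, 0.2, 6.5]
grip_width: 0.0146
```

```bash
python3 - <<'E'
from r import *
s=st()
ax=np.array([.6095,.0093]);p=s['tcp_pos'][:2];print(np.hypot(*(p-ax)),np.arctan2(*(p-ax)[::-1]))
E
```

```text
t3.80 [0.6536 0.0034 0.1031] yaw 89.91 tilt [ 3.3e-03 -1.0e-04 -1.0e+00] F [-0.   0.2  6.5] w 0.0146 j [-0.06  0.52  1.5   0.    1.12 -0.06]
0.044468538597265246 -0.13288541125595793
```

```bash
cat > circ.py <<'E'
import numpy as np,sys
a0=float(sys.argv[1]);a1=float(sys.argv[2]);n=int(sys.argv[3]);r=.045
f=lambda a:r*np.array([np.cos(a),-np.sin(a)])
for a in np.linspace(a0,a1,n+1)[1:]:
    d=(f(a)-f(a0))/.25;print('%.3f'%a,[round(d[1],3),round(d[0],3)])
E
python3 circ.py .125 2.285 8;python3 circ.py 2.285 4.445 8;python3 circ.py 4.445 6.605 8
```

```text
0.395 [np.float64(-0.047), np.float64(-0.012)]
0.665 [np.float64(-0.089), np.float64(-0.037)]
0.935 [np.float64(-0.122), np.float64(-0.072)]
1.205 [np.float64(-0.146), np.float64(-0.114)]
1.475 [np.float64(-0.157), np.float64(-0.161)]
1.745 [np.float64(-0.155), np.float64(-0.21)]
2.015 [np.float64(-0.14), np.float64(-0.256)]
2.285 [np.float64(-0.114), np.float64(-0.296)]
2.555 [np.float64(0.036), np.float64(-0.032)]
2.825 [np.float64(0.08), np.float64(-0.053)]
3.095 [np.float64(0.128), np.float64(-0.062)]
3.365 [np.float64(0.176), np.float64(-0.058)]
3.635 [np.float64(0.221), np.float64(-0.041)]
3.905 [np.float64(0.26), np.float64(-0.012)]
4.175 [np.float64(0.291), np.float64(0.026)]
4.445 [np.float64(0.31), np.float64(0.07)]
4.715 [np.float64(0.006), np.float64(0.048)]
4.985 [np.float64(-0.0), np.float64(0.096)]
5.255 [np.float64(-0.019), np.float64(0.141)]
5.525 [np.float64(-0.05), np.float64(0.178)]
5.795 [np.float64(-0.089), np.float64(0.207)]
6.065 [np.float64(-0.135), np.float64(0.223)]
6.335 [np.float64(-0.183), np.float64(0.227)]
6.605 [np.float64(-0.231), np.float64(0.218)]
```

>>> servo_tool(targets=[[1, [-0.047, -0.012, -0.008], 0], [1, [-0.089, -0.037, -0.008], 0], [1, [-0.122, -0.072, -0.008], 0], [1, [-0.146, -0.114, -0.008], 0], [1, [-0.157, -0.161, -0.008], 0], [1, [-0.155, -0.21, -0.008], 0], [1, [-0.14, -0.256, -0.008], 0], [1, [-0.114, -0.296, -0.008], 0]])

```text
time: 4.47
tcp_pos: [0.5792, -0.0242, 0.1034]
tool_rot: [[0.004, 1.0, 0.005], [1.0, -0.004, 0.002], [0.002, 0.005, -1.0]]
contact_force: [9.9, 6.8, -9.7]
grip_width: 0.0148
```

```bash
python3 look.py w5 150 130 260 190 3
```

```text
t4.47 [ 0.5792 -0.0242  0.1034] yaw 89.79 tilt [ 0.0048  0.0024 -1.    ] F [ 9.9  6.8 -9.7] w 0.0148 j [-0.12  0.43  1.67  0.    1.04 -0.11]
tcp px [321.75364379 257.1281627 ]
```

View pics/w5.png

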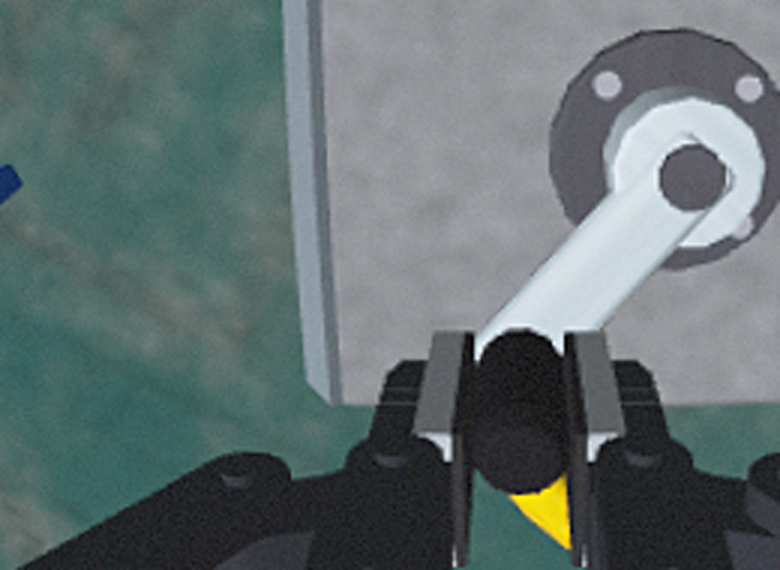

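>>> servo_tool(targets=[[1, [0.036, -0.032, 0], 0], [1, [0.08, -0.053, 0], 0], [1, [0.128, -0.062, 0], 0], [1, [0.176, -0.058, 0], 0], [1, [0.221, -0.041, 0], 0], [1, [0.26, -0.012, 0], 0], [1, [0.291, 0.026, 0], 0], [1, [0.31, 0.07, 0], 0]])

```text
time: 5.18
tcp_pos: [0.5936, 0.0524, 0.1032]
tool_rot: [[0.002, 1.0, -0.005], [1.0, -0.002, -0.001], [-0.001, -0.005, -1.0]]
contact_force: [-3.7, -3.9, 1.2]
grip_width: 0.0148
```

>>> servo_tool(targets=[[1, [0.006, 0.048, 0], 0], [1, [0, 0.096, 0], 0], [1, [-0.019, 0.141, 0], 0], [1, [-0.05, 0.178, 0], 0], [1, [-0.089, 0.207, 0], 0], [1, [-0.135, 0.223, 0], 0], [1, [-0.183, 0.227, 0], 0], [1, [-0.231, 0.218, 0], 0]])

```text
time: 5.85
tcp_pos: [0.6513, -0.0054, 0.1033]
tool_rot: [[0.002, 1.0, 0.002], [1.0, -0.002, 0.002], [0.002, 0.002, -1.0]]
contact_force: [5.7, 16.8, -2.4]
grip_width: 0.0148
```

>>> servo_tool(targets=[[1, [0, 0, 0], 0], [1, [0, 0, 0], 0], [1, [0, 0, 0], 0]])

```text
time: 6.1
tcp_pos: [0.6514, -0.005, 0.1034]
tool_rot: [[0.003, 1.0, 0.003], [1.0, -0.003, 0.002], [0.002, 0.003, -1.0]]
contact_force: [5.2, 5.0, -4.3]
grip_width: 0.0153
```

```bash
python3 look.py w6 200 130 260 190 3
```

```text
t6.10 [ 0.6514 -0.005   0.1034] yaw 89.84 tilt [ 0.003   0.0022 -1.    ] F [ 5.2  5.  -4.3] w 0.0153 j [-0.07  0.52  1.5   0.    1.12 -0.07]
tcp px [321.8078287  257.07407903]
```

View pics/w6.png

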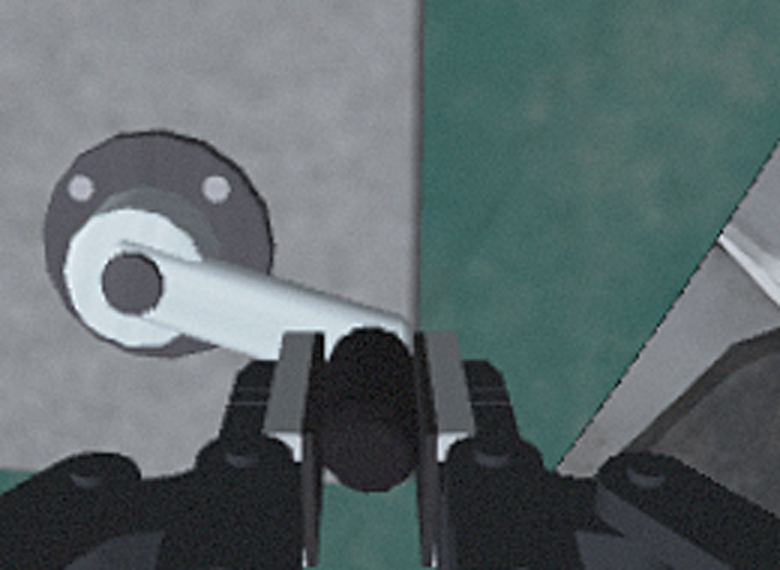

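>>> servo_tool(targets=[[0.2, [0, 0, 0], 0], [0.2, [0, 0, 0], 0], [0.2, [0, 0, -0.08], 0], [0.2, [0, 0, -0.22], 0], [0.2, [0.1, -0.1, -0.36], 0], [0.2, [0.22, -0.2, -0.4], 0], [0.2, [0.34, -0.3, -0.4], 0], [0.2, [0.46, -0.4, -0.4], 0]])

```text
time: 6.82
tcp_pos: [0.55, 0.109, 0.2052]
tool_rot: [[0.004, 1.0, 0.003], [1.0, -0.004, -0.001], [-0.001, 0.003, -1.0]]
contact_force: [1.1, 1.2, -0.0]
grip_width: 0.0342
```

>>> servo_tool(targets=[[0.2, [0.1, -0.08, 0], 0], [0.2, [0.15, -0.12, 0], 0], [0.2, [0.15, -0.12, 0], 0], [0.2, [0.15, -0.12, 0], 0]])

```text
time: 7.15
tcp_pos: [0.5197, 0.1467, 0.2037]
tool_rot: [[-0.0, 1.0, 0.0], [1.0, 0.0, -0.001], [-0.001, 0.0, -1.0]]
contact_force: [-0.1, -0.2, 0.1]
grip_width: 0.0342
```

```bash
python3 look.py w7 0 0 640 400 1.25; python3 - <<'E'
from r import *
from h import *
im,d=read_camera('top');np.savez('top1.npz',im=im,d=d,**camera_params('top'))
crop(im,240,130,230,170,3.4,'pics/top1.png')
E
```

```text
t7.15 [0.5197 0.1467 0.2037] yaw 90.00 tilt [ 1.0e-04 -1.4e-03 -1.0e+00] F [-0.1 -0.2  0.1] w 0.0342 j [ 0.2   0.28  1.62 -0.    1.24  0.2 ]
tcp px [321.76963744 257.13451372]
```

View pics/w7.png

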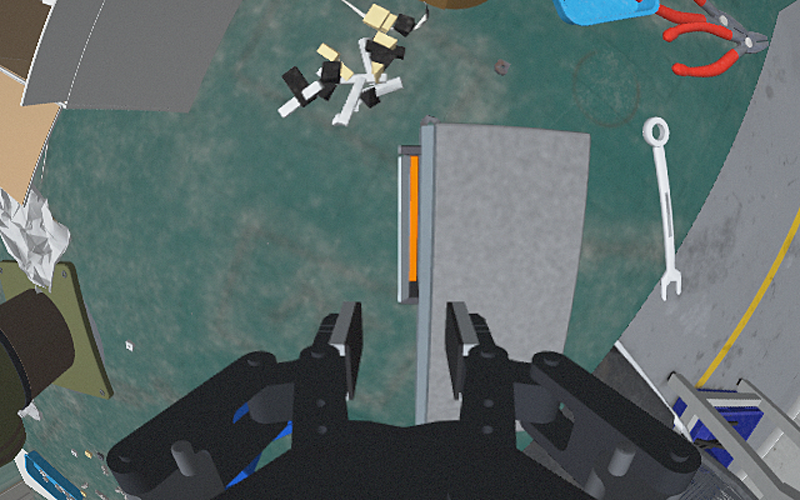

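View pics/top1.png

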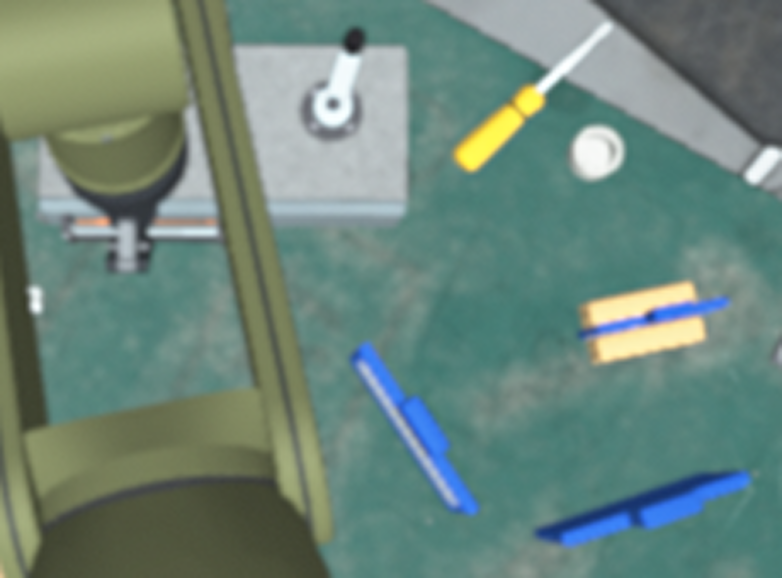

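```bash
python3 - <<'E'
from h import *
z=load('w7');crop(z['im'],305,90,50,155,5,'pics/w7a.png')
P=wpts(z)
for v in (125,130,140,150,160,170,180,190,200,210,220,230,235):
    print(v,[(u,*P[v,u].round(4)) for u in range(318,352,2)] if v==180 else [(u,P[v,u,0].round(4),P[v,u,1].round(3),P[v,u,2].round(3)) for u in (320,324,328,331,336,346)])
E
```

```text
125 [(320, np.float64(0.5178), np.float64(0.207), np.float64(0.07)), (324, np.float64(0.5214), np.float64(0.206), np.float64(0.067)), (328, np.float64(0.5256), np.float64(0.205), np.float64(0.031)), (331, np.float64(0.5286), np.float64(0.205), np.float64(0.029)), (336, np.float64(0.5331), np.float64(0.205), np.float64(0.043)), (346, np.float64(0.5408), np.float64(0.207), np.float64(0.07))]
130 [(320, np.float64(0.5178), np.float64(0.202), np.float64(0.072)), (324, np.float64(0.5214), np.float64(0.202), np.float64(0.067)), (328, np.float64(0.5256), np.float64(0.2), np.float64(0.03)), (331, np.float64(0.5286), np.float64(0.2), np.float64(0.029)), (336, np.float64(0.5201), np.float64(0.219), np.float64(0.346)), (346, np.float64(0.5408), np.float64(0.202), np.float64(0.07))]
140 [(320, np.float64(0.5178), np.float64(0.193), np.float64(0.071)), (324, np.float64(0.5214), np.float64(0.193), np.float64(0.067)), (328, np.float64(0.5256), np.float64(0.189), np.float64(0.029)), (331, np.float64(0.5287), np.float64(0.189), np.float64(0.03)), (336, np.float64(0.5325), np.float64(0.192), np.float6
[... 4049 characters left out ...]
0.5215), np.float64(0.106), np.float64(0.066)), (328, np.float64(0.5259), np.float64(0.094), np.float64(0.037)), (331, np.float64(0.5291), np.float64(0.095), np.float64(0.038)), (336, np.float64(0.5334), np.float64(0.104), np.float64(0.061)), (346, np.float64(0.5426), np.float64(0.107), np.float64(0.07))]
235 [(320, np.float64(0.5176), np.float64(0.103), np.float64(0.071)), (324, np.float64(0.5215), np.float64(0.101), np.float64(0.066)), (328, np.float64(0.5256), np.float64(0.096), np.float64(0.054)), (331, np.float64(0.5287), np.float64(0.096), np.float64(0.054)), (336, np.float64(0.5335), np.float64(0.098), np.float64(0.06)), (346, np.float64(0.5429), np.float64(0.102), np.float64(0.068))]
```

View pics/w7a.png

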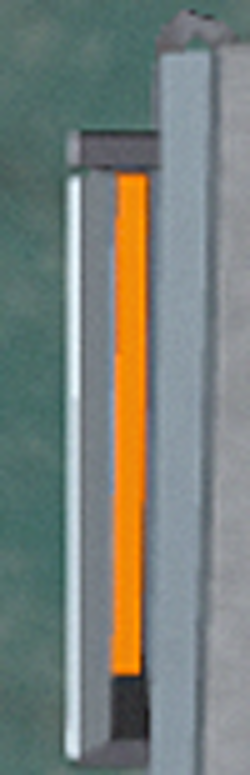

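```bash
python3 - <<'E'
from h import *
z=load('w7');im=z['im']
for v in (128,150,175,200,220): print(v,[tuple(im[v,u]) and ' '.join(map(str,im[v,u])) for u in range(318,350)])
E
```

```text
128 ['130 147 150', '209 224 232', '222 234 240', '104 110 117', '116 126 129', '120 126 133', '122 128 135', '121 130 134', '114 128 136', '114 120 134', '173 114 70', '245 139 30', '243 144 5', '240 138 9', '243 141 9', '251 142 3', '150 80 26', '102 102 112', '106 118 131', '131 146 155', '146 161 171', '145 158 170', '141 154 164', '142 157 166', '141 156 165', '139 158 165', '143 160 170', '146 161 172', '112 124 132', '100 108 117', '118 125 131', '140 144 149']
150 ['142 162 164', '213 229 233', '216 231 237', '107 112 117', '119 124 132', '119 128 134', '118 128 132', '116 125 129', '120 134 142', '137 148 163', '220 121 58', '242 139 0', '242 138 8', '241 143 10', '242 141 9', '255 152 0', '139 78 50', '85 96 112', '121 137 147', '140 153 161', '141 155 167', '140 154 163', '139 152 162', '142 158 168', '140 158 167', '145 161 169', '143 156 165', '135 149 158', '103 114 121', '92 103 112', '118 124 129', '149 152 158']
175 ['137 163 165', '193 211 217', '190 202 210', '111 115 120', '120 122 133', '121 128 135', '119 129 133', '117 124 131', '117 130 142', '143 154 171', '2
[... 559 characters left out ...]
113', '105 124 135', '126 140 149', '137 154 165', '136 152 160', '139 152 162', '138 153 160', '134 148 160', '139 153 166', '139 153 163', '133 146 155', '104 112 120', '103 108 118', '130 135 139', '156 159 163', '152 154 160']
220 ['148 166 170', '195 213 220', '193 205 214', '109 117 120', '116 124 130', '115 126 129', '117 124 133', '110 123 134', '131 124 133', '201 133 83', '244 138 6', '241 138 7', '239 137 10', '244 141 9', '255 139 1', '95 64 50', '96 108 121', '120 134 146', '134 145 156', '137 151 161', '133 148 158', '132 145 156', '133 148 157', '137 149 160', '138 153 162', '138 153 164', '112 120 130', '93 102 112', '127 132 137', '147 153 154', '152 155 159', '152 155 160']
```

```bash
python3 - <<'E'
from h import *
z=load('w7')
for v,a,b,c in((128,327.6,335.6,345.8),(150,327.4,335.5,345.6),(175,327.1,335.3,345),(200,326.9,334.7,344.7),(220,326.7,334.0,344)):
    print(v,wz(z,a,v,.064).round(4),wz(z,b,v,.064).round(4),wz(z,c,v,.07).round(4))
print('cheeks',wz(z,328,90+172/5,.055),wz(z,326,90+132/5,.064),wz(z,326,90+742/5,.064), 'orange ends', wz(z,330,90+174/5,.03),wz(z,330,90+675/5,.03))
z=load('top1');P=pts(z)
for u in (345,351,357): print([P[v,u].round(4).tolist() for v in (186,188,190,192,194)])
E
```

```text
128 [0.5246 0.2035 0.064 ] [0.5319 0.2036 0.064 ] [0.5406 0.204  0.07  ]
150 [0.5245 0.1833 0.064 ] [0.5319 0.1834 0.064 ] [0.5407 0.1842 0.07  ]
175 [0.5243 0.16   0.064 ] [0.5319 0.16   0.064 ] [0.5405 0.1613 0.07  ]
200 [0.5242 0.1358 0.064 ] [0.5316 0.1358 0.064 ] [0.5407 0.1375 0.07  ]
220 [0.5241 0.1156 0.064 ] [0.5312 0.1156 0.064 ] [0.5404 0.1177 0.07  ]
cheeks [0.52514605 0.20640892 0.055     ] [0.52317931 0.21408404 0.064     ] [0.52350103 0.09611462 0.064     ] orange ends [0.52759739 0.20489759 0.03      ] [0.52821039 0.09720658 0.03      ]
[[0.5467, -0.0105, 0.0697], [0.5417, -0.0106, 0.0684], [0.5365, -0.0105, 0.0684], [0.532, -0.0108, 0.0646], [0.5307, -0.0127, 0.041]]
[[0.5465, -0.0258, 0.0712], [0.5417, -0.026, 0.0689], [0.5367, -0.0261, 0.0675], [0.5318, -0.0261, 0.0661], [0.5311, -0.0287, 0.0389]]
[[0.5469, -0.0415, 0.0691], [0.5421, -0.0416, 0.067], [0.5362, -0.0412, 0.0703], [0.5323, -0.042, 0.0628], [0.5311, -0.0445, 0.0393]]
```

>>> servo_tool(targets=[[0, [-0.15, -0.05, -0.05], -0.1], [-0.2, [-0.3, -0.1, -0.1], -0.2], [-0.2, [-0.45, -0.15, -0.1], -0.3], [-0.2, [-0.6, -0.2, -0.1], -0.41], [-0.2, [-0.75, -0.24, -0.1], -0.41], [-0.2, [-0.9, -0.27, -0.1], -0.41], [-0.2, [-1, -0.29, -0.1], -0.41], [-0.2, [-1, -0.29, -0.1], -0.41]])

```text
time: 7.92
tcp_pos: [0.4472, -0.1087, 0.2284]
tool_rot: [[-0.205, 0.979, -0.0], [0.979, 0.205, -0.003], [-0.003, -0.001, -1.0]]
contact_force: [0.0, -0.2, 0.2]
grip_width: 0.0514
```

```bash
python3 -c "
from r import *
rows([(.4525,-.215,.23)])"
```

```text
t7.92 [ 0.4472 -0.1087  0.2284] yaw 101.83 tilt [-2.0e-04 -3.4e-03 -1.0e+00] F [ 0.  -0.2  0.2] w 0.0514 j [-0.33  0.15  1.74 -0.    1.26 -0.53]
(0.4525, -0.215, 0.23) [-0.42, -0.066, -0.005]
```

>>> servo_tool(targets=[[-0.2, [-0.14, -0.02, 0], 0], [-0.2, [-0.28, -0.045, 0], 0], [-0.2, [-0.42, -0.07, 0], 0], [-0.2, [-0.5, -0.08, 0], 0], [-0.2, [-0.5, -0.08, 0], 0], [-0.2, [-0.5, -0.08, 0], 0]])

```text
time: 8.42
tcp_pos: [0.4547, -0.2307, 0.2279]
tool_rot: [[-0.208, 0.978, -0.001], [0.978, 0.208, 0.001], [0.001, -0.0, -1.0]]
contact_force: [0.0, 0.7, -1.2]
grip_width: 0.0513
```

```bash
python3 look.py w8 200 120 260 190 3
```

```text
t8.42 [ 0.4547 -0.2307  0.2279] yaw 102.00 tilt [-5.e-04  6.e-04 -1.e+00] F [ 0.   0.7 -1.2] w 0.0513 j [-0.55  0.22  1.64  0.    1.28 -0.76]
tcp px [321.85021183 257.05949044]
```

View pics/w8.png

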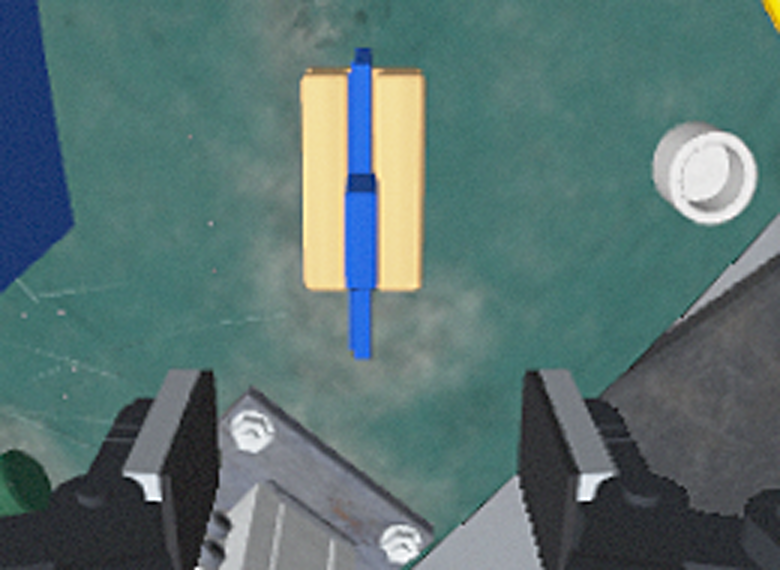

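```bash
python3 - <<'E'
from r import *
from h import *
z=load('w8')
f=lambda x,y,h:wz(z,200+x/3,120+y/3,h)
a=f(362,190,.108);b=f(362,288,.108);print('tab',a,b,(a+b)/2)
c=(a+b)/2
a=f(363,65,.08);b=f(362,357,.08);print('plate',a,b,(a+b)/2,np.linalg.norm(a-b),np.degrees(np.arctan2(*(a-b)[[1,0]])))
rows([(c[0],c[1],.15),(c[0],c[1],.083)])
E
```

```text
tab [ 0.45121636 -0.22098027  0.108     ] [ 0.45741068 -0.25036779  0.108     ] [ 0.45431352 -0.23567403  0.108     ]
plate [ 0.44439866 -0.18815924  0.08      ] [ 0.46437422 -0.28438626  0.08      ] [ 0.45438644 -0.23627275  0.08      ] 0.09827849878090145 101.72734494495336
t8.47 [ 0.4544 -0.2294  0.2279] yaw 102.08 tilt [-9.0e-04  1.2e-03 -1.0e+00] F [ 0.5 -0.7  0.3] w 0.0510 j [-0.55  0.22  1.64  0.    1.28 -0.76]
(np.float64(0.4543135196431698), np.float64(-0.2356740318888913), 0.15) [-0.025, -0.005, 0.311]
(np.float64(0.4543135196431698), np.float64(-0.2356740318888913), 0.083) [-0.025, -0.005, 0.579]
```

>>> servo_tool(targets=[[-0.2, [-0.025, -0.005, 0.15], 0.01], [-0.2, [-0.025, -0.005, 0.3], 0.01], [-0.2, [-0.025, -0.005, 0.42], 0.01], [-0.2, [-0.025, -0.005, 0.52], 0.01], [-0.2, [-0.025, -0.005, 0.575], 0.01], [-0.2, [-0.025, -0.005, 0.575], 0.01], [-0.2, [-0.025, -0.005, 0.575], 0.01]])

```text
time: 9.05
tcp_pos: [0.4542, -0.234, 0.0841]
tool_rot: [[-0.207, 0.978, -0.002], [0.978, 0.207, 0.002], [0.002, -0.002, -1.0]]
contact_force: [-0.3, -0.2, -0.1]
grip_width: 0.0514
```

```bash
python3 look.py w9 200 120 260 190 3
```

```text
t9.05 [ 0.4542 -0.234   0.0841] yaw 101.97 tilt [-0.002   0.0015 -1.    ] F [-0.3 -0.2 -0.1] w 0.0514 j [-0.56  0.38  1.83  0.    0.93 -0.77]
tcp px [321.80388897 257.01940942]
```

View pics/w9.png

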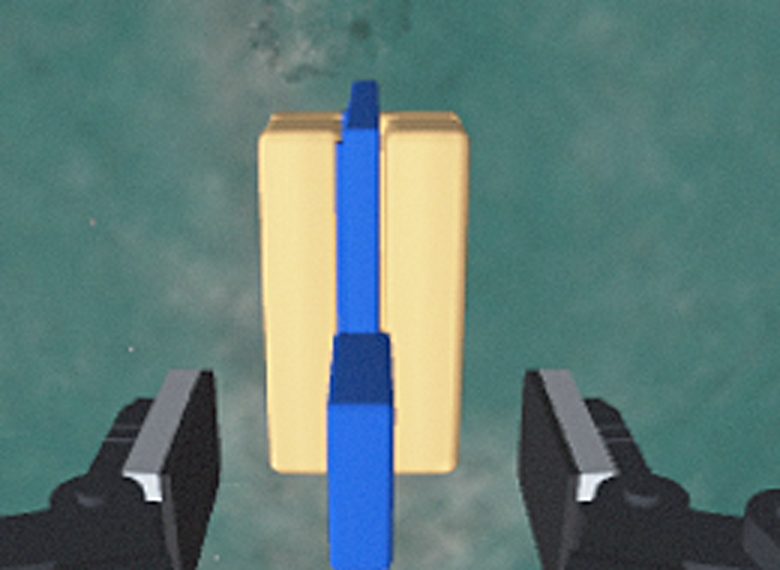

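>>> servo_tool(targets=[[0.2, [0, -0.004, 0], 0], [0.6, [0, -0.004, 0], 0], [1, [0, -0.004, 0], 0], [1, [0, -0.004, 0], 0], [1, [0, -0.004, 0], 0], [1, [0, -0.004, 0], 0], [1, [0, -0.004, 0], 0]], squeeze=70)

```text
time: 9.68
tcp_pos: [0.4544, -0.2361, 0.0859]
tool_rot: [[-0.206, 0.979, 0.002], [0.979, 0.206, -0.001], [-0.002, 0.002, -1.0]]
contact_force: [-0.6, 0.7, 6.5]
grip_width: 0.0088
```

```bash
python3 look.py w10 200 120 260 190 3
```

```text
t9.68 [ 0.4544 -0.2361  0.0859] yaw 101.90 tilt [ 0.0019 -0.0012 -1.    ] F [-0.6  0.7  6.5] w 0.0088 j [-0.56  0.38  1.83  0.    0.93 -0.77]
tcp px [321.82735818 256.95072834]
```

View pics/w10.png

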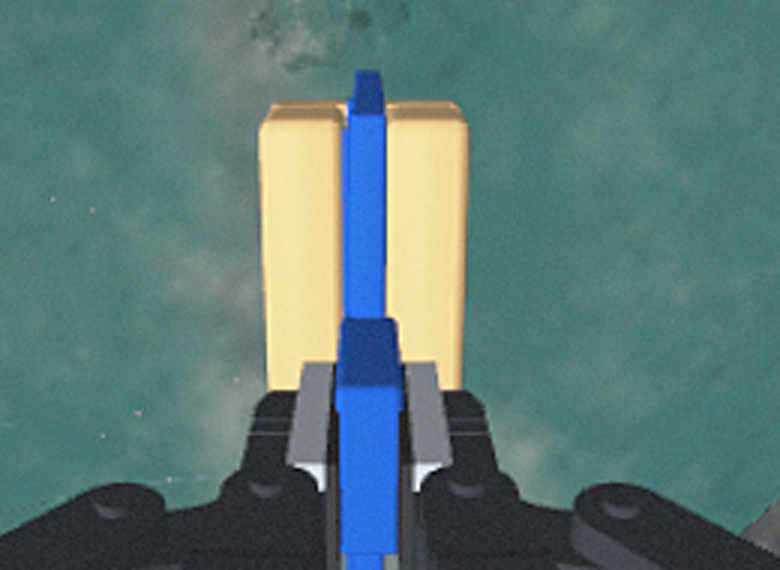

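>>> servo_tool(targets=[[1, [0, 0, -0.06], 0], [1, [0, 0, -0.2], 0], [1, [0, 0, -0.36], 0], [1, [0, 0, -0.52], 0], [1, [0, 0, -0.66], 0], [1, [0, 0, -0.66], 0], [1, [0, 0, -0.66], 0]])

```text
time: 10.32
tcp_pos: [0.4551, -0.2366, 0.2525]
tool_rot: [[-0.206, 0.979, 0.006], [0.979, 0.206, -0.004], [-0.005, 0.005, -1.0]]
contact_force: [-0.2, 0.1, -1.1]
grip_width: 0.0084
```

```bash
python3 look.py w11 200 100 260 200 3;python3 -c "
from r import *
rows([(.475,0,.25),(.5285,.151,.25)])"
```

```text
t10.32 [ 0.4551 -0.2366  0.2525] yaw 101.89 tilt [ 0.0057 -0.0036 -1.    ] F [-0.2  0.1 -1.1] w 0.0084 j [-0.56  0.2   1.6   0.    1.33 -0.77]
tcp px [321.8033435  256.99828748]
t10.37 [ 0.4537 -0.2357  0.2503] yaw 101.90 tilt [ 0.0016 -0.001  -1.    ] F [-1.  -0.2 -2.1] w 0.0087 j [-0.56  0.2   1.61  0.    1.33 -0.77]
(0.475, 0, 0.25) [0.905, 0.278, 0.0]
(0.5285, 0.151, 0.25) [1.452, 0.612, 0.0]
```

View pics/w11.png

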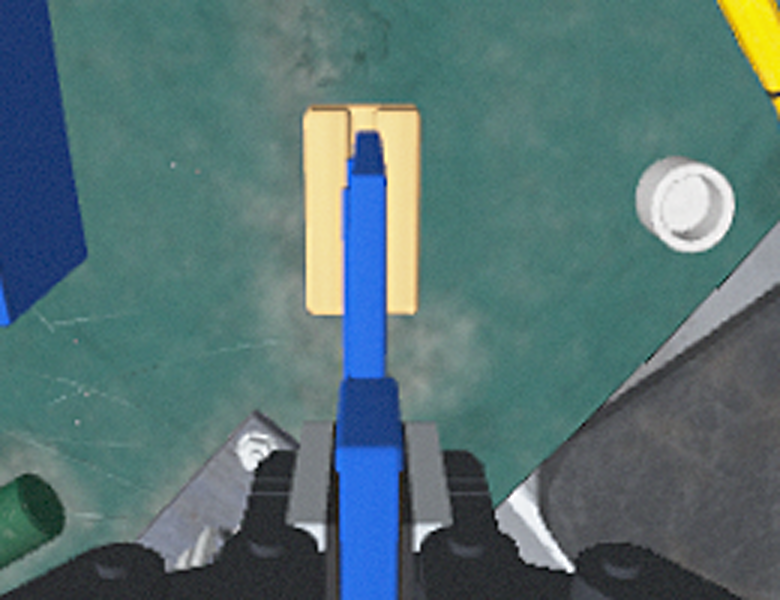

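>>> servo_tool(targets=[[1, [0.12, 0.035, 0], 0], [1, [0.24, 0.07, 0], 0.1], [1, [0.37, 0.11, 0], 0.2], [1, [0.5, 0.15, 0], 0.3], [1, [0.63, 0.19, 0], 0.405], [1, [0.76, 0.23, 0], 0.405], [1, [0.88, 0.27, 0], 0.405], [1, [0.95, 0.3, 0], 0.405]])

```text
time: 11.03
tcp_pos: [0.4759, 0.0153, 0.2471]
tool_rot: [[0.003, 1.0, -0.005], [1.0, -0.003, 0.002], [0.002, -0.005, -1.0]]
contact_force: [0.1, -0.1, -0.9]
grip_width: 0.0087
```

```bash
python3 -c "
from r import *
rows([(.5285,.151,.2),(.5285,.151,.18)])"
```

```text
t11.03 [0.4759 0.0153 0.2471] yaw 89.84 tilt [-0.0054  0.0018 -1.    ] F [ 0.1 -0.1 -0.9] w 0.0087 j [-0.06  0.16  1.67  0.    1.32 -0.06]
(0.5285, 0.151, 0.2) [0.543, 0.21, 0.188]
(0.5285, 0.151, 0.18) [0.543, 0.21, 0.268]
```

>>> servo_tool(targets=[[1, [0.12, 0.05, 0], 0], [1, [0.24, 0.1, 0], 0], [1, [0.36, 0.14, 0.06], 0], [1, [0.46, 0.18, 0.12], 0], [1, [0.52, 0.2, 0.2], 0], [1, [0.53, 0.205, 0.26], 0], [1, [0.53, 0.205, 0.26], 0], [1, [0.53, 0.205, 0.26], 0]])

```text
time: 11.7
tcp_pos: [0.5276, 0.1442, 0.1818]
tool_rot: [[0.004, 1.0, -0.007], [1.0, -0.004, -0.002], [-0.002, -0.007, -1.0]]
contact_force: [1.2, -0.4, -1.1]
grip_width: 0.0086
```

>>> servo_tool(targets=[[1, [0, 0, 0], 0], [1, [0, 0, 0], 0]])

```text
time: 11.87
tcp_pos: [0.5302, 0.1439, 0.1851]
tool_rot: [[0.005, 1.0, 0.001], [1.0, -0.005, -0.0], [-0.0, 0.001, -1.0]]
contact_force: [0.5, 0.0, 0.0]
grip_width: 0.0084
```

```bash
python3 look.py w12 240 60 160 200 4
```

```text
t11.87 [0.5302 0.1439 0.1851] yaw 89.70 tilt [ 7.e-04 -0.e+00 -1.e+00] F [0.5 0.  0. ] w 0.0084 j [ 0.19  0.31  1.63 -0.    1.2   0.19]
tcp px [321.77040792 257.17045616]
```

View pics/w12.png

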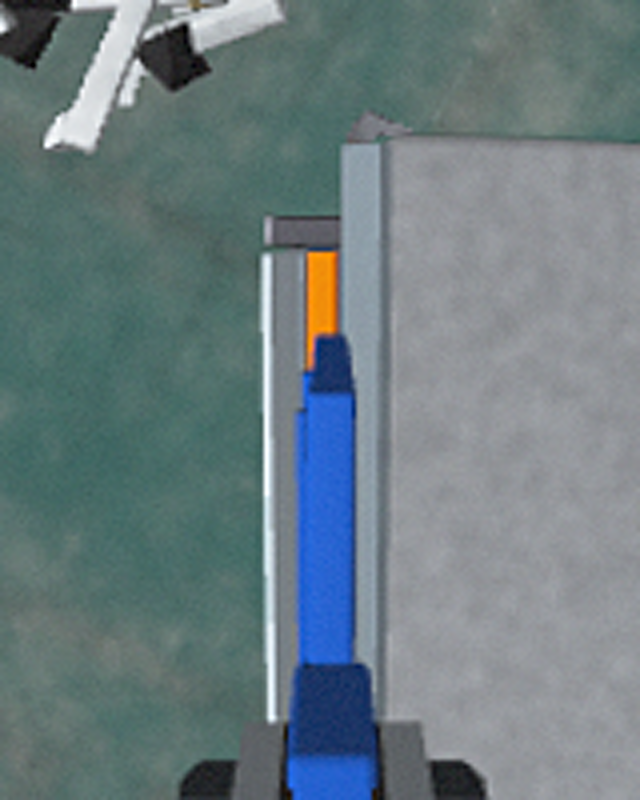

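```bash
python3 - <<'E'
from h import *
z=load('w12');im=z['im']
P=wpts(z)
for h in (.105,.109,.112): print('foot',wz(z,240+314/4,60+337/4,h).round(4),wz(z,240+349/4,60+337/4,h).round(4))
print('top',wz(z,240+306/4,60+392/4,.179).round(4),wz(z,240+354/4,60+392/4,.179).round(4))
print('tabtop',wz(z,240+297/4,60+665/4,.179).round(4),P[170:200:5,322].round(3))
print('face depth',P[144:158:2,322].round(4))
for v in (125,130,135,140,143): print(v,[' '.join(map(str,im[v,u])) for u in range(312,338)])
for v in (125,130,135,140): print(v,wz(z,316.,v,.064).round(4),wz(z,325.,v,.064).round(4),wz(z,305+.6,v,.071).round(4),wz(z,335.3,v,.07).round(4))
E
```

```text
foot [0.5279 0.1924 0.105 ] [0.5342 0.1924 0.105 ]
foot [0.528  0.1928 0.109 ] [0.5342 0.1928 0.109 ]
foot [0.528  0.1931 0.112 ] [0.5341 0.1931 0.112 ]
top [0.5279 0.1937 0.179 ] [0.5337 0.1936 0.179 ]
tabtop [0.5264 0.1585 0.179 ] [[0.531 0.188 0.178]
 [0.531 0.185 0.177]
 [0.53  0.183 0.178]
 [0.53  0.18  0.179]
 [0.53  0.178 0.179]
 [0.53  0.175 0.178]]
face depth [[0.5305 0.1939 0.1179]
 [0.5305 0.1933 0.1246]
 [0.5305 0.1935 0.1374]
 [0.5305 0.1939 0.1499]
 [0.5305 0.1934 0.1549]
 [0.5305 0.1936 0.1649]
 [0.5305 0.1937 0.1727]]
125 ['122 129 135', '118 126 133', '130 140 145', '144 159 169', '114 90 78', '253 144 30', '246 145 3', '242 144 8', '241 142 9', '242 145 10', '247 147 7', '216 103 0', '133 84 85', '110 131 145', '142 160 173', '141 157 168', '144 158 169', '142 158 169', '144 161 171', '145 160 170', '142 156 167', '143 157 168', '141 154 164', '110 120 128', '100 109 117', '124 133 135']
130 ['124 130 136', '116 124 127', '124 135 142', '131 142 155', '115 90 82', '253 142 26', '246 143 4', '242 145 10', '241 142 10', '241 142 10', '246 144 7', '218 110 0', '136 90 
[... 1018 characters left out ...]
2', '129 97 82', '255 142 8', '240 140 57', '194 117 70', '155 100 79', '155 97 69', '165 105 74', '125 81 60', '79 70 88', '83 103 127', '128 145 162', '147 163 171', '147 159 166', '139 151 162', '142 155 164', '141 154 164', '140 155 164', '146 159 168', '137 152 159', '110 122 132', '93 103 110', '117 122 131']
125 [0.5254 0.2045 0.064 ] [0.533  0.2044 0.064 ] [0.517  0.2049 0.071 ] [0.5414 0.2047 0.07  ]
130 [0.5254 0.2002 0.064 ] [0.533  0.2002 0.064 ] [0.517  0.2007 0.071 ] [0.5414 0.2005 0.07  ]
135 [0.5253 0.1959 0.064 ] [0.5329 0.1959 0.064 ] [0.5169 0.1966 0.071 ] [0.5414 0.1963 0.07  ]
140 [0.5253 0.1917 0.064 ] [0.5329 0.1916 0.064 ] [0.5169 0.1924 0.071 ] [0.5414 0.1922 0.07  ]
```

>>> servo_tool(targets=[[1, [0.016, -0.004, 0], 0], [1, [0.032, -0.008, 0.04], 0], [1, [0.032, -0.008, 0.1], 0], [1, [0.032, -0.008, 0.14], 0], [1, [0.032, -0.008, 0.14], 0], [1, [0.032, -0.008, 0.14], 0]])

```text
time: 12.42
tcp_pos: [0.5272, 0.1524, 0.1487]
tool_rot: [[0.004, 1.0, -0.002], [1.0, -0.004, -0.0], [-0.0, -0.002, -1.0]]
contact_force: [-0.3, 0.1, -0.8]
grip_width: 0.0084
```

```bash
python3 look.py w13 240 60 160 200 4
```

```text
t12.42 [0.5272 0.1524 0.1487] yaw 89.76 tilt [-2.1e-03 -4.0e-04 -1.0e+00] F [-0.3  0.1 -0.8] w 0.0084 j [0.2  0.35 1.67 0.   1.12 0.21]
tcp px [321.7681361  257.13761092]
```

View pics/w13.png

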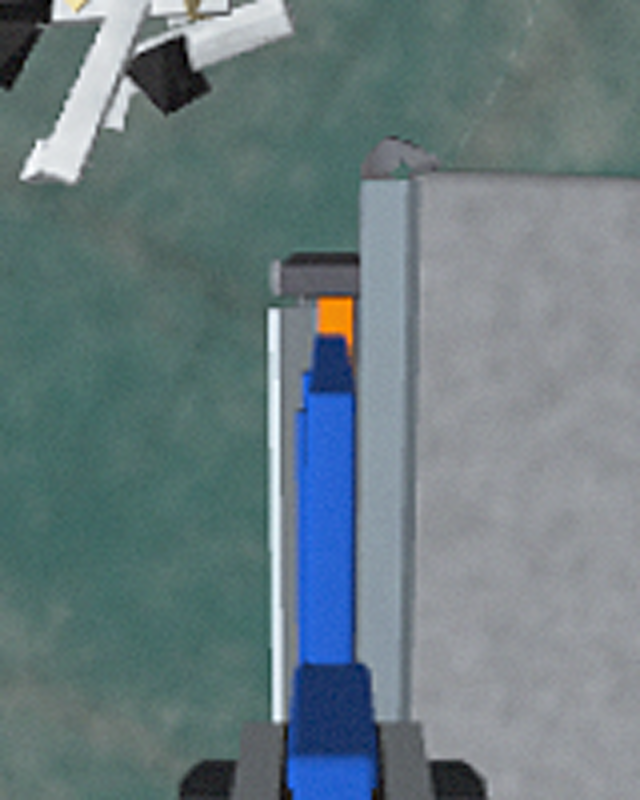

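>>> servo_tool(targets=[[1, [0, 0, 0], 0], [1, [0, 0, 0], 0], [1, [0, 0, 0], 0]])

```text
time: 12.72
tcp_pos: [0.5285, 0.1526, 0.1502]
tool_rot: [[0.004, 1.0, 0.001], [1.0, -0.004, 0.0], [0.0, 0.001, -1.0]]
contact_force: [0.5, -0.1, -1.0]
grip_width: 0.0082
```

```bash
python3 look.py w14 290 110 60 60 10; python3 - <<'E'
from h import *
z=load('w14');im=z['im']
for v in (134,137,139,141): print(v,[' '.join(map(str,im[v,u])) for u in range(312,338)])
E
```

```text
t12.72 [0.5285 0.1526 0.1502] yaw 89.75 tilt [ 1.3e-03  3.0e-04 -1.0e+00] F [ 0.5 -0.1 -1. ] w 0.0082 j [0.2  0.35 1.67 0.   1.12 0.21]
tcp px [321.78276213 257.14884164]
134 ['92 95 99', '92 93 99', '87 95 94', '86 89 98', '77 89 98', '124 90 70', '160 89 44', '170 87 27', '172 93 39', '167 86 27', '169 87 27', '173 93 41', '176 92 31', '150 87 53', '80 71 72', '74 86 91', '125 140 147', '141 157 165', '143 158 166', '144 157 168', '141 157 164', '142 158 167', '141 154 162', '143 159 168', '146 159 171', '144 160 170']
137 ['124 130 136', '118 123 131', '121 129 133', '121 131 136', '126 143 154', '124 109 103', '245 140 56', '247 143 1', '242 146 9', '240 140 10', '240 140 10', '240 142 9', '249 150 6', '235 123 12', '114 77 68', '93 106 120', '138 153 162', '142 156 166', '146 159 171', '143 157 167', '142 156 166', '140 154 165', '141 154 166', '144 158 170', '145 158 167', '147 162 173']
139 ['123 128 134', '122 130 137', '114 122 128', '122 130 137', '130 147 160', '118 101 99', '244 137 50', '246 145 1', '241 142 9', '241 142 10', '240 140 10', '240 137 10', '248 145 6', '235 127 24', '117 84 72', '85 98 114', '137 155 163', '141 158 167', '144 159 169', '140 155 166', '144 158 170', '143 156 167', '144 158 168', '147 161 171', '145 161 170', '144 160 170']
141 ['124 133 135', '120 125 131', '121 125 132', '120 129 134', '130 148 160', '117 103 97', '244 134 45', '250 150 3', '245 147 5', '243 141 7', '243 141 7', '244 140 6', '252 149 4', '238 123 8', '113 76 65', '86 99 114', '133 146 156', '142 160 167', '142 157 166', '136 154 163', '140 157 164', '143 158 168', '141 156 167', '140 155 166', '145 158 171', '146 162 170']
```

View pics/w14.png

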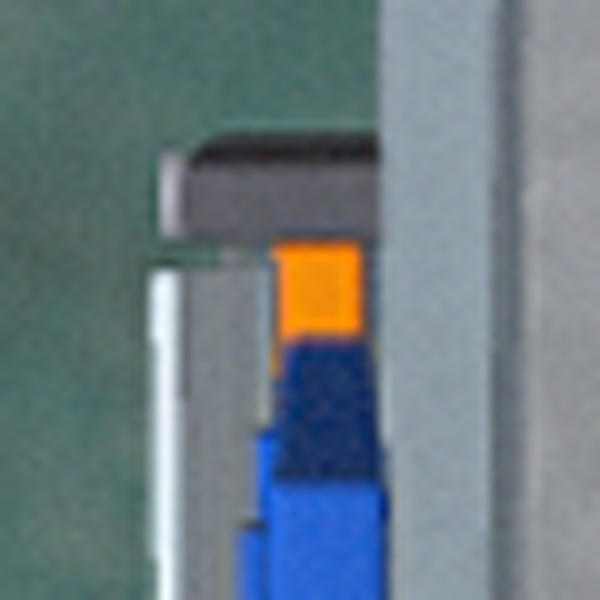

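>>> servo_tool(targets=[[1, [-0.004, 0, 0.03], 0], [1, [-0.004, 0, 0.06], 0], [1, [-0.004, 0, 0.09], 0], [1, [-0.004, 0, 0.12], 0], [1, [-0.004, 0, 0.12], 0]])

```text
time: 13.18
tcp_pos: [0.5275, 0.1513, 0.1176]
tool_rot: [[0.004, 1.0, -0.002], [1.0, -0.004, -0.0], [-0.0, -0.002, -1.0]]
contact_force: [1.0, -0.1, -1.1]
grip_width: 0.0083
```

```bash
python3 look.py w15 240 60 160 200 4
```

```text
t13.18 [0.5275 0.1513 0.1176] yaw 89.75 tilt [-1.8e-03 -4.0e-04 -1.0e+00] F [ 1.  -0.1 -1.1] w 0.0083 j [ 0.2   0.38  1.71 -0.    1.05  0.21]
tcp px [321.76688185 257.11259274]
```

View pics/w15.png

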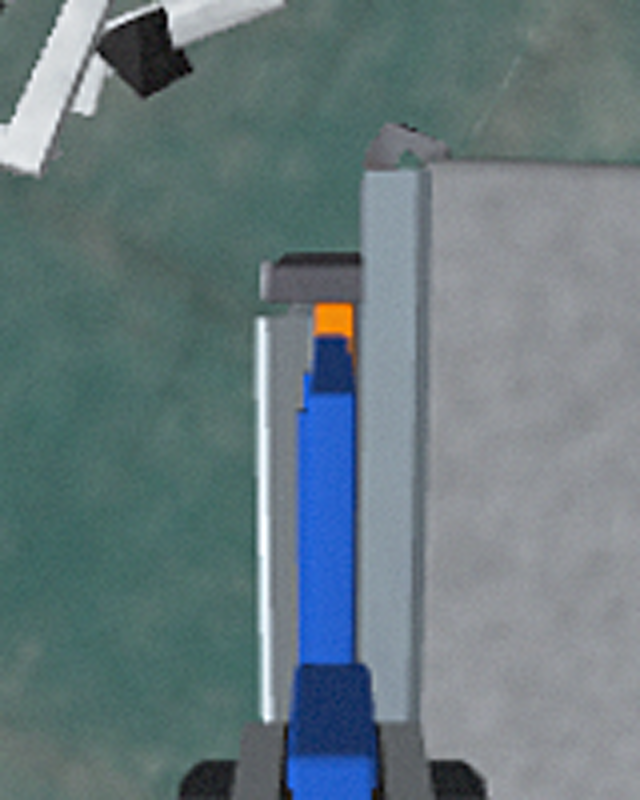

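>>> servo_tool(targets=[[1, [0, 0, 0.025], 0], [1, [0, 0, 0.05], 0], [1, [0, 0, 0.07], 0], [1, [0, 0, 0.085], 0], [1, [0, 0, 0.1], 0], [1, [0, 0, 0.1], 0], [1, [0, 0, 0.1], 0], [1, [0, 0, 0.1], 0]])

```text
time: 13.9
tcp_pos: [0.5284, 0.1517, 0.0959]
tool_rot: [[0.004, 1.0, 0.001], [1.0, -0.004, 0.0], [0.0, 0.001, -1.0]]
contact_force: [-1.5, -0.3, 10.5]
grip_width: 0.0085
```

```bash
python3 look.py w16 240 60 160 200 4
```

```text
t13.90 [0.5284 0.1517 0.0959] yaw 89.76 tilt [ 1.5e-03  3.0e-04 -1.0e+00] F [-1.5 -0.3 10.5] w 0.0085 j [0.2  0.41 1.74 0.   0.99 0.21]
tcp px [321.79953011 257.13516235]
```

View pics/w16.png

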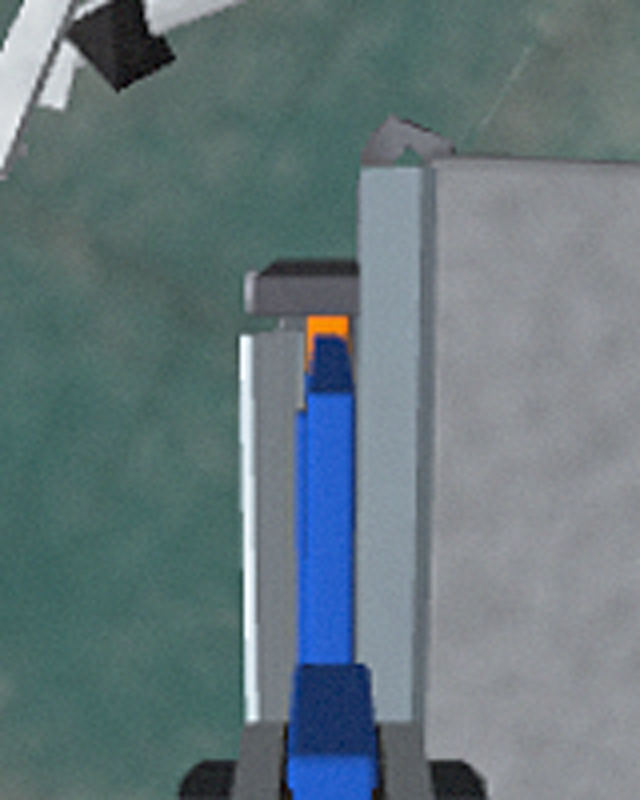

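>>> servo_tool(targets=[[1, [0, 0, 0.004], 0], [1, [0, 0, 0.008], 0], [1, [0, 0, 0.008], 0], [1, [0, 0, 0.008], 0]])

```text
time: 14.28
tcp_pos: [0.5288, 0.1517, 0.0958]
tool_rot: [[0.004, 1.0, 0.003], [1.0, -0.004, 0.001], [0.001, 0.003, -1.0]]
contact_force: [-3.6, -0.7, 22.4]
grip_width: 0.0087
```

>>> servo_tool(targets=[[1, [0, 0, 0.004], 0], [1, [0, 0, 0.008], 0], [1, [0, 0, 0.008], 0], [1, [0, 0, 0.008], 0]])

```text
time: 14.62
tcp_pos: [0.5293, 0.1518, 0.0957]
tool_rot: [[0.004, 1.0, 0.005], [1.0, -0.004, 0.001], [0.001, 0.005, -1.0]]
contact_force: [-6.3, -1.7, 34.8]
grip_width: 0.0086
```

```bash
python3 look.py w17 240 60 160 200 4; python3 - <<'E'
from r import *
from h import *
z=load('w17');P=wpts(z)
print('plate top z',np.median(P[165:215,320:325,2]),'shelf top z',np.median(P[150:220,355:380,2]),'lip',P[180,304].round(4))
for n in ('w14','w15','w16','w17'):
    z=load(n);P=wpts(z);c=z['xyz'];print(n,np.median(P[165:215,320:325,2]-c[2]))
im,d=read_camera('scene');crop(im,240,120,240,120,3.3,'pics/scene2.png')
im,d=read_camera('top');crop(im,240,130,230,170,3.4,'pics/top2.png')
E
```

```text
t14.62 [0.5293 0.1518 0.0957] yaw 89.77 tilt [ 4.8e-03  9.0e-04 -1.0e+00] F [-6.3 -1.7 34.8] w 0.0086 j [ 0.2   0.41  1.74 -0.    0.99  0.21]
tcp px [321.77566953 257.14925899]
plate top z 0.0892629297416569 shelf top z 0.06941755950463228 lip [0.5196 0.1862 0.0695]
w14 -0.14838278008425662
w15 -0.14846080883834867
w16 -0.14837210074649815
w17 -0.14842019173680132
```

View pics/w17.png

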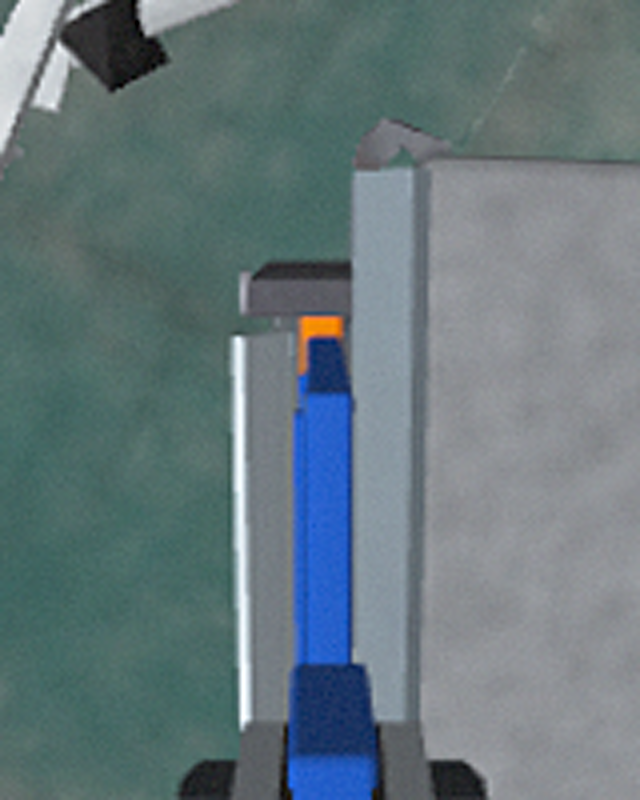

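View pics/scene2.png

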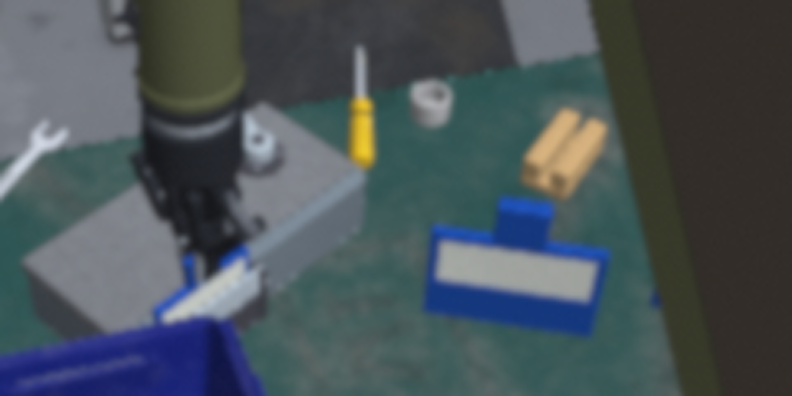

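View pics/top2.png

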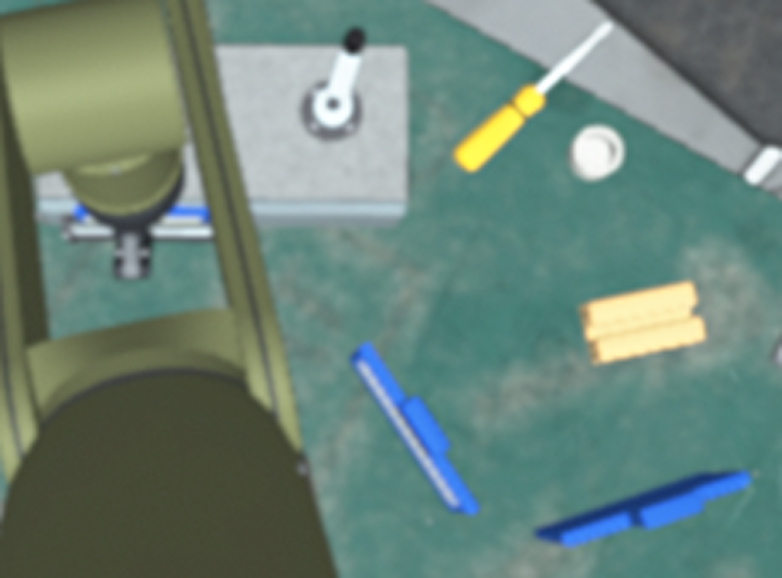

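>>> servo_tool(targets=[[1, [0, 0, -0.004], 0], [1, [0, 0, -0.008], 0], [1, [0, 0, -0.01], 0], [1, [0, 0, -0.01], 0], [1, [0, 0, -0.01], 0], [1, [0, 0, -0.01], 0]])

```text
time: 15.27
tcp_pos: [0.5287, 0.1517, 0.0958]
tool_rot: [[0.004, 1.0, 0.003], [1.0, -0.004, 0.001], [0.001, 0.003, -1.0]]
contact_force: [-3.9, -1.0, 20.9]
grip_width: 0.0083
```

```bash
python3 - <<'E'
from r import *
s=st();print(abs(s['joint_velocities']).max())
E
```

```text
t15.27 [0.5287 0.1517 0.0958] yaw 89.76 tilt [ 2.7e-03  6.0e-04 -1.0e+00] F [-3.9 -1.  20.9] w 0.0083 j [0.2  0.41 1.74 0.   0.99 0.21]
0.0018336564379872163
```

Position is unchanged at the stop, with about 21 N of push and the arm still. Handing in.

```bash
python3 -c "
from plant import *
print(hand_in())"
```

```text
the job is handed in; nothing more can be done
None
```

I turned the crank one full clockwise turn to its stop, which opened the lip. I then took the smallest blue holder from the stand by its tab and pushed it into the slot, label to the front. The job was handed in at about 15.3 s with the arm still pressing it down. `hand_in` gave no verdict, so these are my own checks:

- **Crank:** the knob ended about 0.33 rad past one full turn, so the crank is at roughly 6.6 rad. It was still there in the last top picture.
- **Strip:** it is at its lower stop. The push rose from 10 to 35 N while the tool moved only 0.2 mm. I then eased off to about 21 N, and the tool height stayed within 0.1 mm.
- **Holder:** its foot is about 45 mm below the mouth, it stands upright, and its yaw is within about 0.3° of the shelf's. It is held with a 70 N grip setting, and the arm was still.
- **Bystanders:** the screwdriver and steel cup look unmoved in the last top picture. The tape roll was not in the last pictures, but the arm never went near it.

One measurement disagreed: the camera gave the open slot as about 7.5 mm wide instead of 8.6 mm. I aimed at the middle between the lead-ins, and the holder went in without noticeable side force.

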